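# Index and torque down a sample-carrier disc

## Task

Get the sample-carrier disc ready for polishing: turn the disc (its black stud is there to push on with a fingertip; clockwise is shorter) until its flat edge lies against the orange alignment bar, then fit the click wrench on the brass square nut and tighten it clockwise until the nut is fully tight and the wrench clicks, its handle kinking at the neck. Stop at the click rather than bending the handle on to its end stop, then lay the wrench back on the green mat, with the disc still squared to the bar, the nut still tight and the other things on the bench left where they are.

Things in the scene. Friction and masses are not known exactly. Their poses are not given: they have to be found in the camera images.
- fixture: Fixed grey base plate, 160 (x) x 200 (y: from -120 to +80) x 24 mm high; origin on the bench plane under the spindle, z up. The disc lies on its top (24 mm up). On its -y side sits the sprung bar. Its place and yaw change.
- align_bar (a joint): Slide of the orange alignment bar (66 x 14 x 14 mm, long along fixture x, 25 to 39 mm up), sprung (4 to 7 N) towards the spindle from the fixture's -y side. About 0.010 m while the disc's round rim holds it back; it comes in by itself to about 0 (face 60 mm from the spindle axis) once the disc's flat faces it, squaring up the last few degrees.
- disc: Loose aluminium disc, diameter 140, 12 mm thick, on the spindle (1 mm play); origin at the centre of its underside, 24 mm up, z up. Flat edge towards its -y, 60 mm from the centre; stud towards +y. Aligned when its axes are parallel to the fixture's; starts turned 0.75 to 1.6 rad counter-clockwise (from above) from there. A push of 2 to 5 N on the stud turns it.
- disc_stud (a point): Black round upright stud on the disc, diameter 14 mm, 54 mm from the spindle axis, standing from 36 to 56 mm above the bench; the point is its axis, 46 mm above the bench. Axes as the disc's.
- disc_flat (a point): Middle of the disc's flat edge (72 mm long), half way up its thickness.
- clamp_nut (a joint): Turn of the nut, rad, growing clockwise seen from above: 0.75 is fully tight (a firm stop). Starts at 0.05 to 0.4. Friction 0.1 N m.
- nut_seat (a point): On the spindle axis, 64 mm up: foot of the square nut, on a dark collar (diameter 60 mm from 52 to 64 mm up, 48 mm below that). Nut 36 mm across flats from 64 to 80 mm up, tapering to 28 mm at 86 mm; pin to 90 mm. x and y are square to the flats and turn with the nut; parallel to the fixture's when tight. Fit the wrench with its handle pointing from the nut towards this +y: room to swing.
- wrench: Loose click wrench, 200 mm long, 0.32 kg; this is its handle. Origin on the underside below the middle of the grip, +x towards the jaw, z up. Black grip 24 mm wide, 20 mm high, x = -54 to +54 mm, then a 14 mm wide neck to the breakaway pivot at x = 90 mm. Starts flat on the mat, underside 4 mm above the bench. Balances near x = 45 mm.
- wrench_grip (a point): Middle of the grip, 10 mm above the wrench's underside; axes as the wrench's.
- wrench_jaw (a point): Centre of the open jaw, on the underside, 125 mm along +x from the wrench's origin when straight. Jaw 39 mm between prongs (1.5 mm play a side on the nut), open towards +x, closed 20 mm behind the centre; head 63 mm wide, 16 mm thick. Axes as the head's. Seated with the underside level with nut_seat or up to 6 mm higher.
- wrench_click (a joint): Bend of the breakaway joint between handle and head, rad: 0 straight. A preloaded spring holds it straight until the handle is pushed clockwise with 0.8 N m about the pivot (about 9 N at the middle of the grip); then it gives: from 0.1 on it has clicked; hard end stop at 0.40. It springs back to 0 when let go.
- tool_mat: Fixed green mat, 250 (x) x 120 (y) x 4 mm; origin on the bench plane under its middle. Its place and yaw change.
- amber_vial: Bystander: small brown vial with black cap, 28 x 62 mm.
- conical_tube: Bystander: lying tube with blue cap, 119 mm.
- lab_timer: Bystander: white timer, 64 x 62 x 19 mm.
- flask_cap: Bystander: blue cap, 32 x 13 mm.
- beaker: Bystander: clear beaker, 56 x 70 mm.
- pen: Bystander: pen, 145 mm.
Not all that is in view belongs to the job. What is shaped like the disc but pink is not meant.

How it is judged (in metres and radians):
On the way, in this order (a step that is already met when the one before it is completed fails the run):
1. the flat of the disc lies against the alignment bar (value of joint align_bar below 0.0025 m and angle between the x axis of disc and the x axis of fixture, either way round below 0.08 rad), for 0.2 s.
2. the wrench, seated on the tight nut, has clicked (value of joint wrench_click above 0.08 rad and value of joint clamp_nut above 0.7 rad and distance between wrench_jaw and nut_seat below 0.016 m), for 0.05 s.
At the end, for the whole second after the job is handed in: The disc's flat lies against the bar (bar within 2.5 mm of home, disc within 0.08 rad of square), the nut is within 0.08 rad of its tight stop, the wrench is straight again and lies at rest on the mat (middle of its grip over the mat, within 5 mm of its edge, less than 24 mm above the bench) (all of step 1 and value of joint clamp_nut above 0.67 rad and value of joint wrench_click below 0.05 rad and x of wrench_grip in the frame of tool_mat between -0.13 and 0.13 m and y of wrench_grip in the frame of tool_mat between -0.065 and 0.065 m and height (world z) of wrench_grip below 0.024 m and height (world z) of wrench_jaw below 0.026 m and linear speed of wrench below 0.02 m/s); the robot touches nothing.
It fails at once if the wrench handle is bent nearly on to its end stop (more than 0.36 rad) (value of joint wrench_click above 0.36 rad).
It fails at once if a bystander is moved by more than 30 mm (distance of any of amber_vial, conical_tube, lab_timer, flask_cap, beaker, pen from where it was at the start of the episode above 0.03 m).
It also fails if it takes over 64 s, if anything falls off the work surface, if the arm or the gripper's body presses on something with over 40 N, if the wrist force passes 120 N, or if a joint passes its speed limit or range.

## Robot

A 6-joint arm with a two-finger parallel gripper is mounted at the origin on a cart in front of the work surface, level with it; the furniture and walls round the work are solid. World frame = base frame: x ahead of the robot, y to its left, z up, the work surface at z = 0. Lengths are in m, angles in degrees, forces in N, time in s.
With the tool pointing down it reaches from about 0.25 to 0.725 m from the base axis. Payload 9.7 kg.
Tool frame: the origin (TCP) lies at the very end of the fingers, on their centre line; the grasp point (between the pads) lies hold_point_z behind it (hold_point_z is the distance from the TCP to the grasp point, in m); z points along the fingers, y is the direction in which the jaws open and shut (so a half turn about z gives the same grasp; the last joint's range is limited). The gripper opens to 85 mm and grips with 20 to 120 N. Pads are 22 mm wide; open, the fingers measure 114 mm over their backs; the gripper's body (76 mm by 85 mm) begins 54 mm behind the grasp point. The pads swing forward as they close: fully open they stand 13 mm farther back than shut.
Start: joints at [-68.984, 4.979, 10.078, 95.1, 0, 90], TCP at [0.197, -0.513, 0.231] pointing down, gripper open.
Joint ranges: [-179.16, 179.16], [-48.56, 103.87], [-65.8, 70.77], [-126.05, 130.52], [-82.76, 87.17], [-180, 180]. Speed limits (degrees/s): [127.2, 127.2, 147.25, 180, 180, 180].

## Interface

Orientations are given as [roll, pitch, yaw] about the fixed x, y, z axes, in that order (R = Rz(yaw) Ry(pitch) Rx(roll)).
In Python, from bench import * gives the robot as it stands.
- The arm moves only by the tool move_arm, never from a script. Its argument "commands" is text: rows parted by semicolons, each of 7 numbers parted by spaces: the turn, a rotation vector about the tool's x, y, z in degrees, then the shift along the tool's x, y, z in mm, then the gripper command: -1 is fully open, 1 is shut, values between are in proportion. In form: wx wy wz tx ty tz jaw; .... A call has 1 to 12 rows; each row is the pose to reach, as a shift and turn from the pose commanded when the call began, along the tool's axes at that moment; what a row does not reach only later rows make up. A row lasts 1/12 s, in which the tool goes at most 41.7 mm and 7.16 degrees, less where a joint would pass 70% of its speed; a pose out of reach is approached as far as the arm can. A call with a gripper value outside its range is refused whole. The fingers move at their own pace and stop on an object; "squeeze" is the grip in N (left out, the last holds). Time passes only in rows, so rows that repeat a pose let the fingers close. It gives the time, the measured TCP pose, the force and the opening at its end, in the units of the state.
- read_state(): the state, without advancing time (a new reading comes with each control period).
- get_image(name): name is "scene" or "top" or "wrist"; returns the picture (384x512x3 uint8, red, green, blue); there is no depth.
- camera_params(name): a dict with "camera_matrix" (3x3 intrinsics, pixels), "dist_coeffs" ([k1, k2, p1, p2, k3] as OpenCV has them; the pictures are not rectified), "world_to_cam" (4x4, takes a point from world to camera coordinates); the wrist camera has in their place "hand_eye" (4x4, takes a point from camera to tool coordinates, whose origin is the TCP and whose axes are the flange's). Camera axes: x right, y down, z forward; pixel columns grow to the right and rows downward; lengths in m; the calibration is good to about 2 mm. A picture is of the moment at which its call begins: read the wrist's pose just before it. camera_params takes no time and is no camera call.
- job_done(): hands the job in, once; it reports no verdict.
The state is a dict: "t": time; "q": joint angles; "joint_velocities": joint speeds; "joint_efforts": joint torques, N m; "tool_pos": TCP position; "ee_rot": TCP orientation; "force": force on the tool from outside, world axes, zero at the start; "torque": the same for the moment, N m; "finger_gap": finger opening in m.
Only numpy, scipy, OpenCV 4.12 (cv2) and the standard library are available. Lean on these libraries where they do the work, as an engineer would, in place of code of your own. Each camera call takes 0.05 s, during which the arm holds its last target.

## Working session

There is one attempt and no reset: what is moved stays moved. The work goes in short steps, Python scripts to look and compute and a tool call to move; the robot and the scene stay as the last step left them, time stands still between calls to the robot, and variables do not carry over. Pictures are saved under pics/ and viewed, and the job is handed in when it is done.

Besides the shell and the picture viewer there is one more tool, called as name(argument=value, ...) on one line, values as JSON. move_arm: Moves the arm, as the interface text tells. Its arguments: {"type":"object","properties":{"commands":{"type":"string"},"squeeze":{"type":"number"}},"required":["commands"]}

```bash
ls; mkdir -p pics; python3 - <<'E'
from bench import *
import cv2
print(read_state())
for n in ("scene","top","wrist"):
    im=get_image(n); cv2.imwrite(f"pics/{n}0.png",im[:,:,::-1]); 
    print(n,camera_params(n))
E
```

```text
pics
{'t': 0.0, 'q': array([-6.89851495e+01,  5.01048209e+00,  1.00343318e+01,  9.51001134e+01,
       -7.11145589e-04,  8.99999705e+01]), 'joint_velocities': array([-0.03531752,  0.00939926, -0.1155575 ,  0.0058656 , -0.10645221,
        0.01922038]), 'joint_efforts': array([ 9.55036558e-04, -5.20384741e+01,  4.64808083e+01,  1.62505038e-02,
        1.43332250e-05, -1.57939445e-05]), 'tool_pos': array([ 0.19714785, -0.51319996,  0.23058791]), 'ee_rot': array([-1.79923736e+02,  7.11105730e-04,  2.10148809e+01]), 'force': array([ 0.03404421, -0.34495788,  0.30363783]), 'torque': array([-0.0270137 , -0.0280141 , -0.01207599]), 'finger_gap': 0.08534815202076027}
scene {'camera_matrix': array([[374.25668951,   0.        , 257.23931984],
       [  0.        , 374.25668951, 188.41456496],
       [  0.        ,   0.        ,   1.        ]]), 'dist_coeffs': array([-0.04496527,  0.        ,  0.        ,  0.        ,  0.        ]), 'world_to_cam': array([[-0.70304313, -0.7111161 ,  0.00665158,  0.4539589 ],
       [-0.53716755,  0.52489349, -0.66025589,  0.2953871 ],
       [ 0.46602722, -0.46
[... 542 characters left out ...]
,  1.07156   ],
       [ 0.        ,  0.        ,  0.        ,  1.        ]])}
wrist {'camera_matrix': array([[333.51278112,   0.        , 251.60802815],
       [  0.        , 333.51278112, 187.63322473],
       [  0.        ,   0.        ,   1.        ]]), 'dist_coeffs': array([-0.00528363,  0.        ,  0.        ,  0.        ,  0.        ]), 'hand_eye': array([[-5.29589106e-04, -9.47442009e-01, -3.19927115e-01,
         8.25373093e-02],
       [ 9.99999809e-01, -3.99608122e-04, -4.71930873e-04,
         7.40838399e-05],
       [ 3.19281661e-04, -3.19927304e-01,  9.47442040e-01,
        -1.42211024e-01],
       [ 0.00000000e+00,  0.00000000e+00,  0.00000000e+00,
         1.00000000e+00]])}
```

View pics/scene0.png

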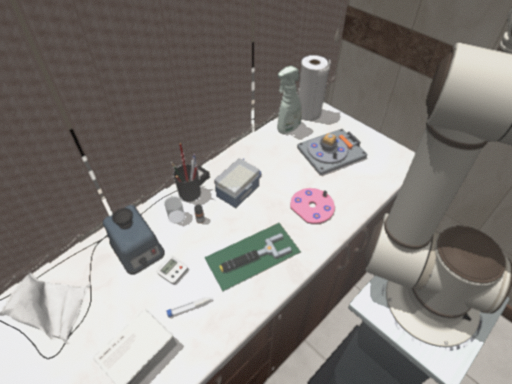

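View pics/top0.png

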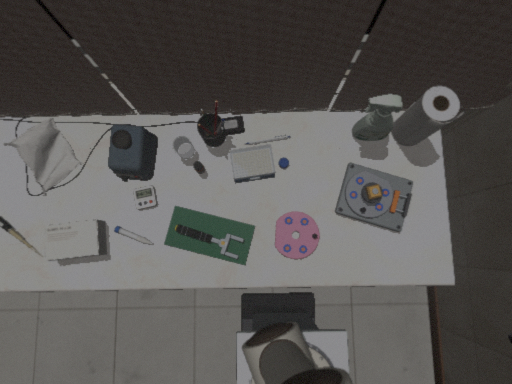

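View pics/wrist0.png

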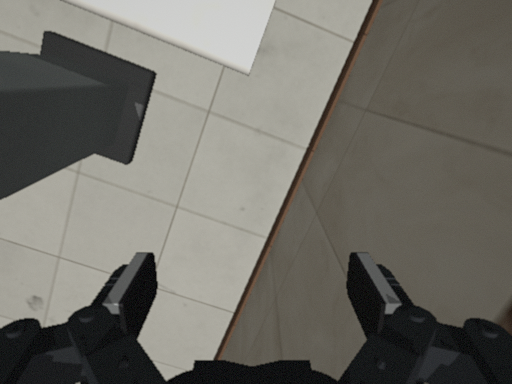

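```bash
python3 - <<'E'
import cv2
a=cv2.imread('pics/top0.png')[150:280,150:420]
cv2.imwrite('pics/top0c.png',cv2.resize(a,None,fx=2.9,fy=2.9,interpolation=cv2.INTER_CUBIC))
a=cv2.imread('pics/scene0.png')[110:230,270:390]
cv2.imwrite('pics/scene0c.png',cv2.resize(a,None,fx=4.5,fy=4.5,interpolation=cv2.INTER_CUBIC))
E
```

```text
(no output)
```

View pics/top0c.png

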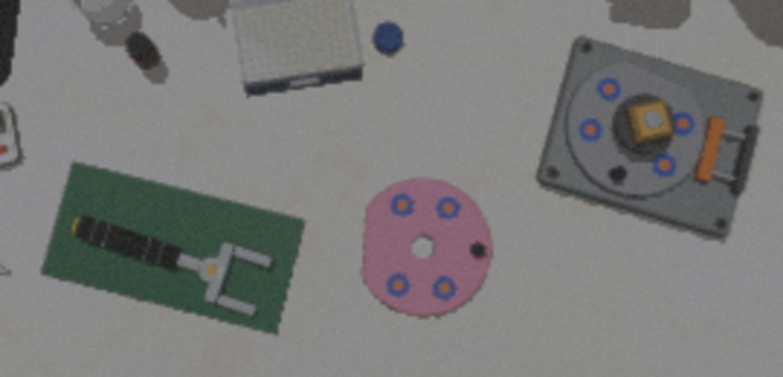

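View pics/scene0c.png

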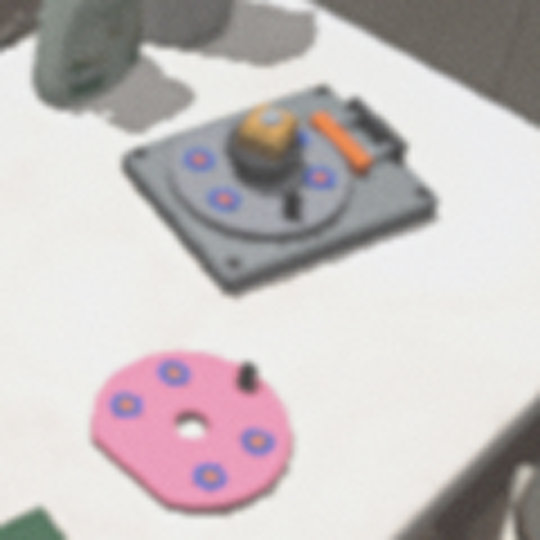

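```bash
cat > h.py <<'E'
from bench import *
import numpy as np, cv2
from scipy.spatial.transform import Rotation as R
def Trob(s):
    T=np.eye(4); T[:3,:3]=R.from_euler('xyz',s['ee_rot'],degrees=True).as_matrix(); T[:3,3]=s['tool_pos']; return T
def c2w(name,s=None):
    p=camera_params(name)
    if name=='wrist': return Trob(s)@p['hand_eye']
    return np.linalg.inv(p['world_to_cam'])
def rays(name,px,T):
    p=camera_params(name)
    u=cv2.undistortPoints(np.array(px,float).reshape(-1,1,2),p['camera_matrix'],p['dist_coeffs']).reshape(-1,2)
    d=np.c_[u,np.ones(len(u))]@T[:3,:3].T
    return T[:3,3],d
def plane(name,px,z,T):
    o,d=rays(name,px,T); t=(z-o[2])/d[:,2]; return o+d*t[:,None]
def proj(name,P,T):
    p=camera_params(name); P=np.array(P,float).reshape(-1,3); W=np.linalg.inv(T)
    r=cv2.Rodrigues(W[:3,:3])[0]
    return cv2.projectPoints(P,r,W[:3,3],p['camera_matrix'],p['dist_coeffs'])[0].reshape(-1,2)
def delta(s,pos,yaw,rp=(180,0)):
    """tool-frame shift(mm), rotvec(deg) to reach pos, ee_rot [180,0,yaw]"""
    T=Trob(s); Rt=R.from_euler('xyz',[rp[0],rp[1],yaw],degrees=True).as_matrix()
    rv=R.from_matrix(T[:3,:3].T@Rt).as_rotvec(degrees=True)
    return np.round(rv,1), np.round(T[:3,:3].T@(np.array(pos)-T[:3,3])*1000,1)
def snap(name,f):
    s=read_state(); im=get_image(name); cv2.imwrite(f'pics/{f}.png',im[:,:,::-1]); T=c2w(name,s)
    np.savez(f'pics/{f}.npz',T=T); return im,T,s
E
python3 - <<'E'
from h import *
T=c2w('top')
f=lambda c:(150+c[0]/2.9-.3,150+c[1]/2.9-.3)
for n,c,z in [('nut top',(653,119),.09),('stud',(618,174),.056),('bar',(711,149),.039),('fixTL',(577,40),.024),('fixTR',(762,92),.024),('fixBR',(727,238),.024),('fixBL',(540,184),.024),
 ('grip',(130,240),.024),('grip end',(78,227),.024),('pivot',(210,269),.02),('prong1',(270,263),.02),('prong2',(253,312),.02),('mTL',(73,163),.004),('mTR',(303,219),.004),('mBR',(277,333),.004),('mBL',(41,272),.004)]:
    print(n,plane('top',[f(c)],z,T)[0].round(3))
s=read_state()
E
```

```text
nut top [ 0.541 -0.239  0.09 ]
stud [ 0.492 -0.212  0.056]
bar [ 0.517 -0.311  0.039]
fixTL [ 0.635 -0.186  0.024]
fixTR [ 0.577 -0.373  0.024]
fixBR [ 0.429 -0.327  0.024]
fixBL [ 0.486 -0.141  0.024]
grip [0.436 0.275 0.024]
grip end [0.45  0.328 0.024]
pivot [0.406 0.195 0.02 ]
prong1 [0.411 0.134 0.02 ]
prong2 [0.362 0.152 0.02 ]
mTL [0.517 0.339 0.004]
mTR [0.456 0.1   0.004]
mBR [0.341 0.128 0.004]
mBL [0.406 0.369 0.004]
```

```bash
python3 - <<'E'
from h import *
s=read_state(); print(delta(s,[0.51,-0.24,0.23],21)); print(delta(s,[0.51,-0.24,0.23],30))
E
```

```text
(array([-0.1, -0. ,  0. ]), array([ 390. , -142.9,    0.9]))
(array([-0.1, -0. , -9. ]), array([ 390. , -142.9,    0.9]))
```

move_arm(commands="0 0 0 390 -143 0 1;0 0 0 390 -143 0 1;0 0 0 390 -143 0 1;0 0 0 390 -143 0 1;0 0 0 390 -143 0 1;0 0 0 390 -143 0 1;0 0 0 390 -143 0 1;0 0 0 390 -143 0 1;0 0 0 390 -143 0 1;0 0 0 390 -143 0 1;0 0 0 390 -143 0 1;0 0 0 390 -143 0 1", squeeze=60)

```text
t: 1.15
tool_pos: [0.5112, -0.2383, 0.2304]
ee_rot: [-179.9, 0.1, 21.2]
force: [-0.5, -0.2, -0.4]
finger_gap: -0.0001
```

```bash
python3 - <<'E'
from h import *
im,T,s=snap('wrist','w1'); print(s['t'],s['q'].round(1),s['tool_pos'],s['ee_rot'],s['finger_gap'])
cv2.imwrite('pics/w1b.png',cv2.resize(im[:,:,::-1],(800,600)))
E
```

```text
1.15 [-25.    7.   12.2  95.3   0.  133.8] [ 0.51117134 -0.23832054  0.23042359] [-1.79940407e+02  5.64016538e-02  2.12280681e+01] -8.053533267376455e-05
```

View pics/w1b.png

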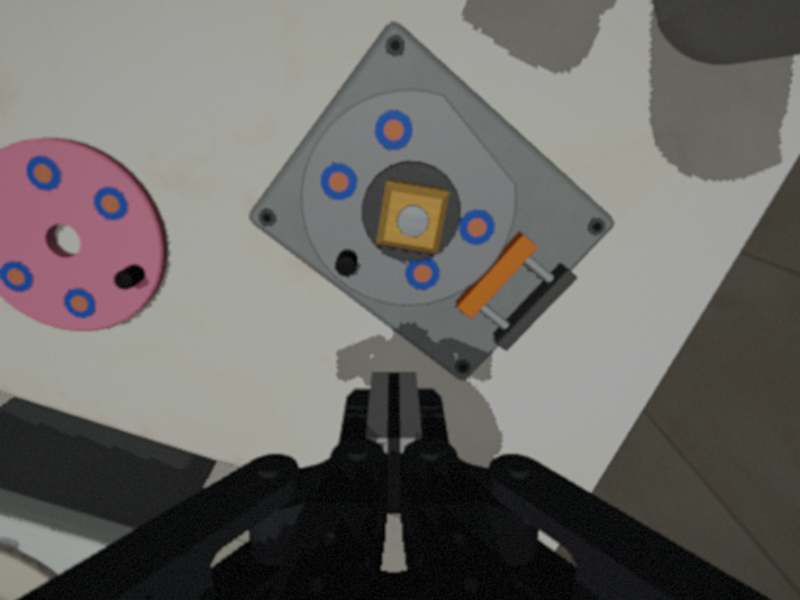

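```bash
python3 - <<'E'
from h import *
im=cv2.imread('pics/w1.png'); T=np.load('pics/w1.npz')['T']
c=im[40:260,150:410]; cv2.imwrite('pics/w1c.png',cv2.resize(c,None,fx=3,fy=3,interpolation=cv2.INTER_CUBIC)[:600])
k=1/1.5625
f=lambda p:[(p[0]*k,p[1]*k)]
# screws of base plate, z=.024
for n,p,z in [('scrT',(395,45),.024),('scrL',(267,217),.024),('scrR',(597,227),.024),('scrB',(463,367),.024),('pin',(414,220),.09),('stud',(347,259),.056)]:
    print(n,plane('wrist',f(p),z,T)[0].round(4))
# orange bar
hsv=cv2.cvtColor(im,cv2.COLOR_BGR2HSV)
m=cv2.inRange(hsv,(5,170,120),(15,255,255)); cs=cv2.findContours(m,0,2)[0]
for q in cs:
    if cv2.contourArea(q)>150: print(cv2.minAreaRect(q))
E
```

```text
scrT [ 0.6272 -0.1942  0.024 ]
scrL [ 0.4978 -0.1521  0.024 ]
scrR [ 0.5722 -0.3624  0.024 ]
scrB [ 0.4429 -0.3201  0.024 ]
pin [ 0.5424 -0.2382  0.09  ]
stud [ 0.4988 -0.2118  0.056 ]
((317.70135498046875, 176.728515625), (12.377177238464355, 62.15495681762695), 42.273685455322266)
```

View pics/w1c.png

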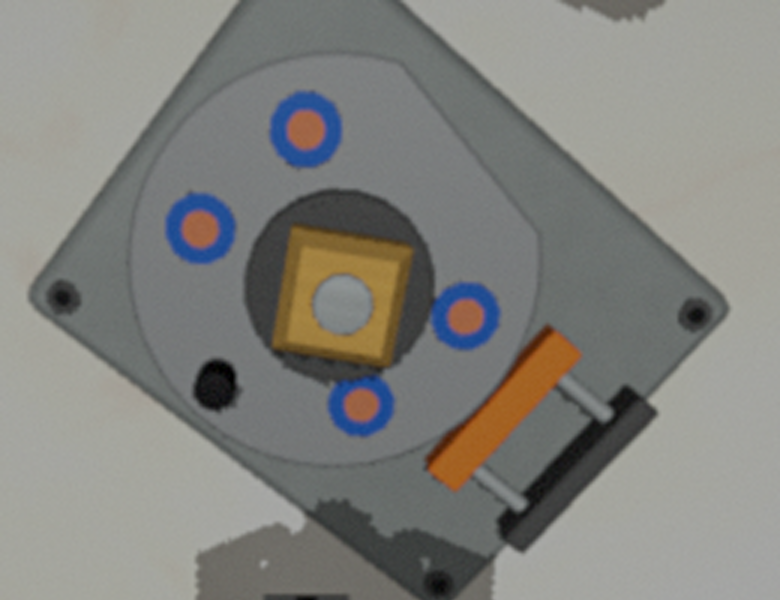

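```bash
python3 - <<'E'
from h import *
T=np.load('pics/w1.npz')['T']
f=lambda L:[(150+x/3-.33,40+y/3-.33) for x,y in L]
a=plane('wrist',f([(403,65),(540,233)]),.036,T); d=a[1]-a[0]; print('flat',a.round(4),np.degrees(np.arctan2(d[1],d[0])), (a.mean(0)))
n=plane('wrist',f([(292,226),(412,246),(388,367),(272,348)]),.080,T); print('nut',n.round(4),n.mean(0))
for i in range(4):
    d=n[(i+1)%4]-n[i]; print(np.degrees(np.arctan2(d[1],d[0])).round(1),np.linalg.norm(d))
st=plane('wrist',f([(213,387)]),.056,T); print(st)
c=np.array([.542,-.238])
print(np.degrees(np.arctan2(*(st[0,:2]-c)[::-1])), np.linalg.norm(st[0,:2]-c))
print('flat mid ang',np.degrees(np.arctan2(*(a.mean(0)[:2]-c)[::-1])))
E
```

```text
flat [[ 0.6104 -0.2324  0.036 ]
 [ 0.5788 -0.2951  0.036 ]] -116.75719943469146 [ 0.59459624 -0.26372022  0.036     ]
nut [[ 0.556  -0.2164  0.08  ]
 [ 0.5633 -0.2508  0.08  ]
 [ 0.5275 -0.2583  0.08  ]
 [ 0.5203 -0.2237  0.08  ]] [ 0.54177912 -0.2373076   0.08      ]
-78.1 0.03516157004435258
-168.3 0.036532150564711624
101.7 0.03532434486714143
11.5 0.0364074214235608
[[ 0.49552318 -0.21148702  0.056     ]]
150.29714026970512 0.053507317470552575
flat mid ang -26.059209542283096
```

```bash
python3 - <<'E'
from h import *
import bench; print([a for a in dir(bench) if not a.startswith('_')])
s=read_state(); print(delta(s,[.4948,-.2118,.11],151))
E
```

```text
['PlanningError', 'camera_params', 'get_image', 'hold_point_z', 'job_done', 'read_state']
(array([-1.000e-01, -0.000e+00, -1.299e+02]), array([ -4.4, -31.3, 120.7]))
```

move_arm(commands="0 0 -130 -4 -31 100 0.5;0 0 -130 -4 -31 100 0.5;0 0 -130 -4 -31 100 0.5;0 0 -130 -4 -31 100 0.5;0 0 -130 -4 -31 100 0.5;0 0 -130 -4 -31 100 0.5;0 0 -130 -4 -31 100 0.5;0 0 -130 -4 -31 100 0.5;0 0 -130 -4 -31 100 0.5;0 0 -130 -4 -31 100 0.5;0 0 -130 -4 -31 100 0.5;0 0 -130 -4 -31 100 0.5")

```text
t: 2.2
tool_pos: [0.4941, -0.2138, 0.1315]
ee_rot: [-180.0, 0.0, 107.2]
force: [0.4, 0.4, 0.3]
finger_gap: 0.0212
```

```bash
python3 - <<'E'
from h import *
s=read_state(); print(hold_point_z,s['q'].round(1),delta(s,[.4948,-.2118,.11],151))
E
```

```text
0.0187 [-23.4   2.5  -3.5  83.9  -0.   49.4] (array([ -0. ,   0. , -43.8]), array([ 1.8,  1.2, 21.5]))
```

move_arm(commands="0 0 -44 2 1 22 0.5;0 0 -44 2 1 22 0.5;0 0 -44 2 1 22 0.5;0 0 -44 2 1 22 0.5;0 0 -44 2 1 22 0.5;0 0 -44 2 1 22 0.5;0 0 -44 2 1 22 0.5;0 0 -44 2 1 22 0.5")

```text
t: 2.87
tool_pos: [0.4948, -0.2113, 0.1094]
ee_rot: [-180.0, 0.0, 150.7]
force: [-1.2, 0.2, -1.0]
finger_gap: 0.0217
```

```bash
python3 - <<'E'
from h import *
im,T,s=snap('wrist','w2'); print(s['t'],s['tool_pos'],s['ee_rot'])
print(delta(s,[.4948,-.2118,.043],151))
cv2.imwrite('pics/w2b.png',cv2.resize(im[:,:,::-1],(800,600)))
E
```

```text
2.8667 [ 0.49484766 -0.21130339  0.10943918] [-1.79992102e+02  1.03995822e-02  1.50732134e+02]
(array([-0. ,  0. , -0.3]), array([-0.2, -0.4, 66.4]))
```

View pics/w2b.png

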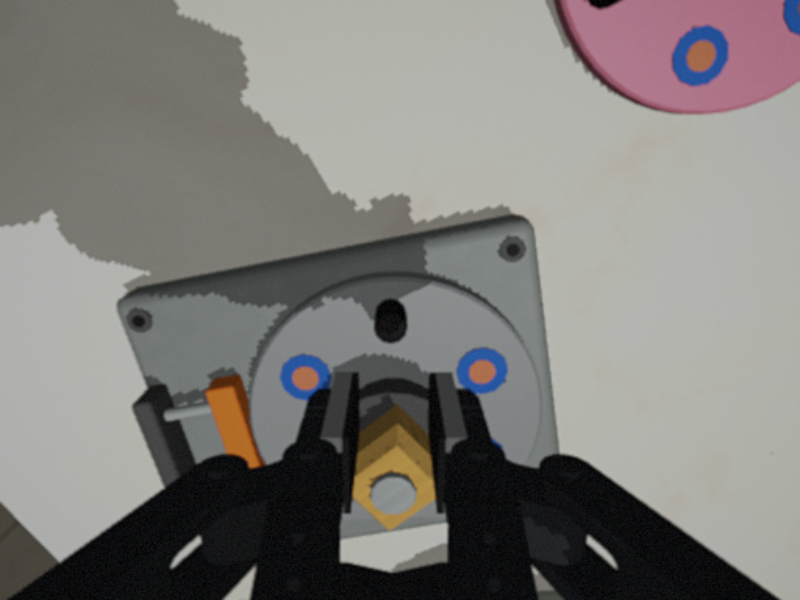

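move_arm(commands="0 0 0 0 -0.4 35 0.5;0 0 0 0 -0.4 60 0.5;0 0 0 0 -0.4 66 0.5;0 0 0 0 -0.4 66 0.5")

```text
t: 3.25
tool_pos: [0.4939, -0.2104, 0.0415]
ee_rot: [-180.0, -0.2, 150.8]
force: [0.6, 0.6, 0.6]
finger_gap: 0.0214
```

```bash
python3 - <<'E'
from h import *
im,T,s=snap('wrist','w3'); print(s['t'],s['tool_pos'],s['ee_rot'],s['force'])
cv2.imwrite('pics/w3b.png',cv2.resize(im[:,:,::-1],(800,600)))
c=np.array([.542,-.238])
for a in np.arange(152,71,-7):
    p=c+.054*np.array([np.cos(np.radians(a)),np.sin(np.radians(a))]); print(a,delta(s,[*p,.043],a))
E
```

```text
3.25 [ 0.49386687 -0.21037274  0.04154591] [-179.97583433   -0.21484766  150.80543275] [0.61793253 0.62751617 0.6365857 ]
152 (array([-0. , -0.2, -1.2]), array([-1.5, -1.8, -1.5]))
145 (array([-0. , -0.2,  5.8]), array([-1.8,  4.8, -1.5]))
138 (array([-0. , -0.2, 12.8]), array([-2.8, 11.3, -1.5]))
131 (array([-0.1, -0.2, 19.8]), array([-4.7, 17.7, -1.5]))
124 (array([-0.1, -0.2, 26.8]), array([-7.3, 23.7, -1.5]))
117 (array([-0.1, -0.2, 33.8]), array([-10.6,  29.4,  -1.5]))
110 (array([-0.1, -0.2, 40.8]), array([-14.6,  34.6,  -1.5]))
103 (array([-0.1, -0.2, 47.8]), array([-19.2,  39.4,  -1.5]))
96 (array([-0.1, -0.2, 54.8]), array([-24.4,  43.5,  -1.6]))
89 (array([-0.1, -0.2, 61.8]), array([-30. ,  47. ,  -1.6]))
82 (array([-0.2, -0.2, 68.8]), array([-36. ,  49.7,  -1.6]))
75 (array([-0.2, -0.2, 75.8]), array([-42.2,  51.7,  -1.6]))
```

View pics/w3b.png

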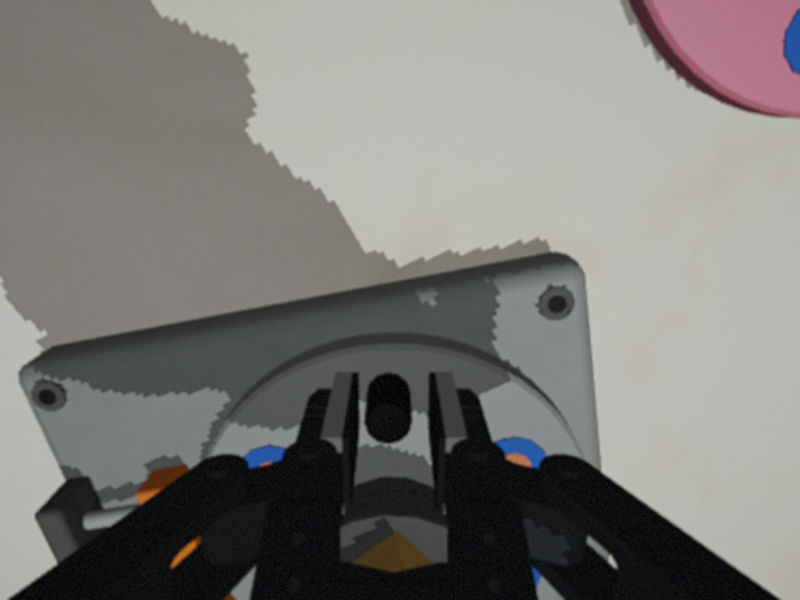

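```bash
cat > arc.py <<'E'
import sys
from h import *
a0,a1,st,jaw,z=map(float,sys.argv[1:6])
s=read_state(); c=np.array([.542,-.238]); out=[]
for a in np.arange(a0,a1-.01,-st):
    p=c+.054*np.array([np.cos(np.radians(a)),np.sin(np.radians(a))]); r,t=delta(s,[*p,z],a)
    out.append(f"0 0 {r[2]:.0f} {t[0]:.0f} {t[1]:.0f} {t[2]:.0f} {jaw}")
print(';'.join(out))
E
python3 arc.py 146 91 5 0.5 0.0415
```

```text
0 0 5 -1 4 2 0.5;0 0 10 -1 8 2 0.5;0 0 15 -2 13 2 0.5;0 0 20 -4 18 2 0.5;0 0 25 -5 22 2 0.5;0 0 30 -8 26 2 0.5;0 0 35 -10 30 2 0.5;0 0 40 -13 34 2 0.5;0 0 45 -16 37 2 0.5;0 0 50 -20 40 2 0.5;0 0 55 -23 43 2 0.5;0 0 60 -27 46 2 0.5
```

move_arm(commands="0 0 5 -1 4 1 0.5;0 0 10 -1 8 1 0.5;0 0 15 -2 13 1 0.5;0 0 20 -4 18 1 0.5;0 0 25 -5 22 1 0.5;0 0 30 -8 26 1 0.5;0 0 35 -10 30 1 0.5;0 0 40 -13 34 1 0.5;0 0 45 -16 37 1 0.5;0 0 50 -20 40 1 0.5;0 0 55 -23 43 1 0.5;0 0 60 -27 46 1 0.5")

```text
t: 4.3
tool_pos: [0.5412, -0.1845, 0.0443]
ee_rot: [-180.0, 0.1, 90.6]
force: [-4.0, -3.9, -0.0]
finger_gap: 0.0209
```

```bash
python3 arc.py 86 69 5 0.5 0.042;python3 - <<'E'
from h import *
im,T,s=snap('wrist','w4'); print(s['t'],s['tool_pos'],s['ee_rot'],s['force'])
cv2.imwrite('pics/w4b.png',cv2.resize(im[:,:,::-1],(800,600)))
E
```

```text
0 0 5 0 5 2 0.5;0 0 10 -0 9 2 0.5;0 0 15 -1 14 2 0.5;0 0 20 -3 18 2 0.5
4.3 [ 0.54117568 -0.18453583  0.04430272] [-1.79994870e+02  1.17125331e-01  9.05935288e+01] [-4.02453742 -3.91621884 -0.0320344 ]
```

View pics/w4b.png

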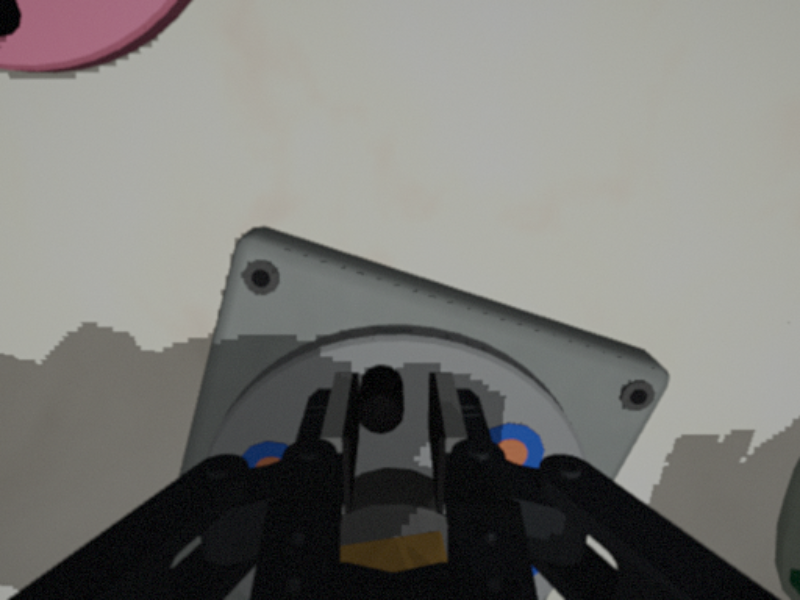

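move_arm(commands="0 0 4 0 4 1 0.5;0 0 8 0 7 1 0.5;0 0 12 -1 11 1 0.5;0 0 16 -2 14 1 0.5;0 0 20 -3 18 1 0.5;0 0 21 -3 19 1 0.5;0 0 21 -3 19 1 0.5;0 0 21 -3 19 1 0.5")

```text
t: 5.02
tool_pos: [0.5609, -0.1864, 0.0423]
ee_rot: [179.9, -0.0, 70.1]
force: [0.1, 0.7, -0.2]
finger_gap: 0.0215
```

```bash
python3 - <<'E'
from h import *
im,T,s=snap('wrist','w5'); print(s['t'],s['tool_pos'],s['ee_rot'],s['force'])
im2,_,_=snap('top','t5')
a=cv2.resize(im2[150:240,320:425,::-1],None,fx=5,fy=5,interpolation=cv2.INTER_CUBIC)
cv2.imwrite('pics/t5c.png',a);cv2.imwrite('pics/w5b.png',cv2.resize(im[:,:,::-1],(800,600)))
E
```

```text
5.0167 [ 0.56088631 -0.18641983  0.04232331] [ 1.79904038e+02 -1.20504316e-02  7.00945684e+01] [ 0.07604623  0.69749724 -0.18552093]
```

View pics/t5c.png

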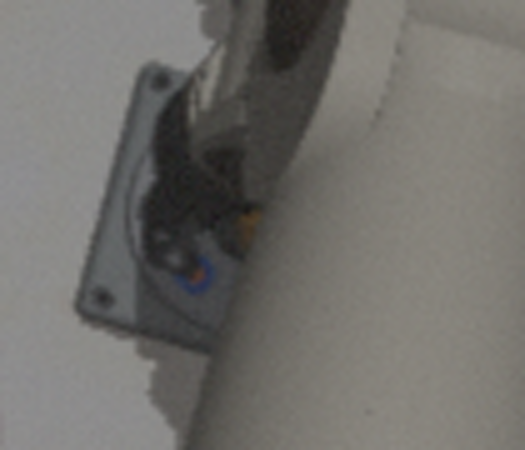

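View pics/w5b.png

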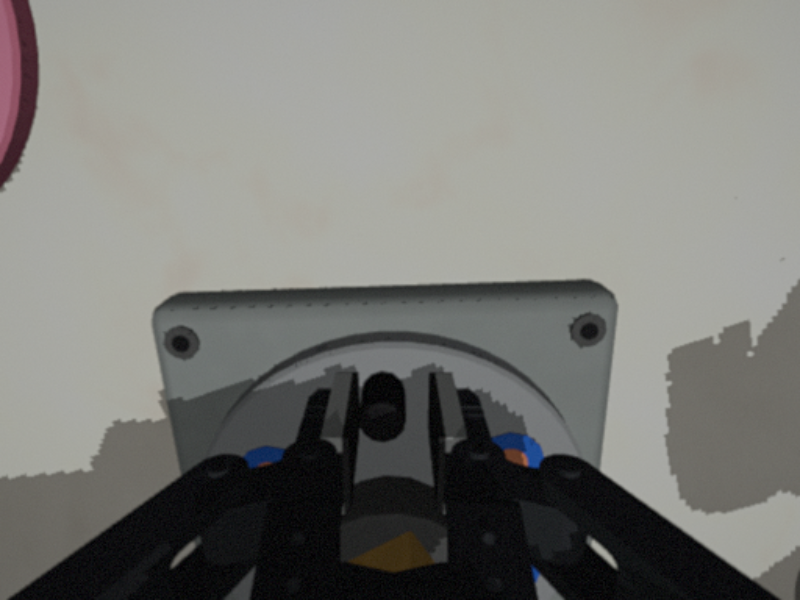

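move_arm(commands="0 0 0 0 0 -40 0.5;0 0 0 0 0 -80 0.5;0 0 0 -20 0 -115 0.5;0 0 0 -50 0 -150 0.5;0 0 0 -80 0 -170 0.5;0 0 0 -100 0 -170 0.5;0 0 0 -100 0 -170 0.5")

```text
t: 5.7
tool_pos: [0.5254, -0.2836, 0.2134]
ee_rot: [179.8, 0.1, 69.9]
force: [-0.3, 0.1, -0.6]
finger_gap: 0.0214
```

```bash
python3 - <<'E'
from h import *
im,T,s=snap('wrist','w6'); print(s['t'],s['tool_pos'],s['ee_rot'],s['force'])
cv2.imwrite('pics/w6b.png',cv2.resize(im[:,:,::-1],(800,600)))
E
```

```text
5.7 [ 0.52542097 -0.28357889  0.2133911 ] [1.79794139e+02 7.52148648e-02 6.98511763e+01] [-0.27235479  0.06470371 -0.55659914]
```

View pics/w6b.png

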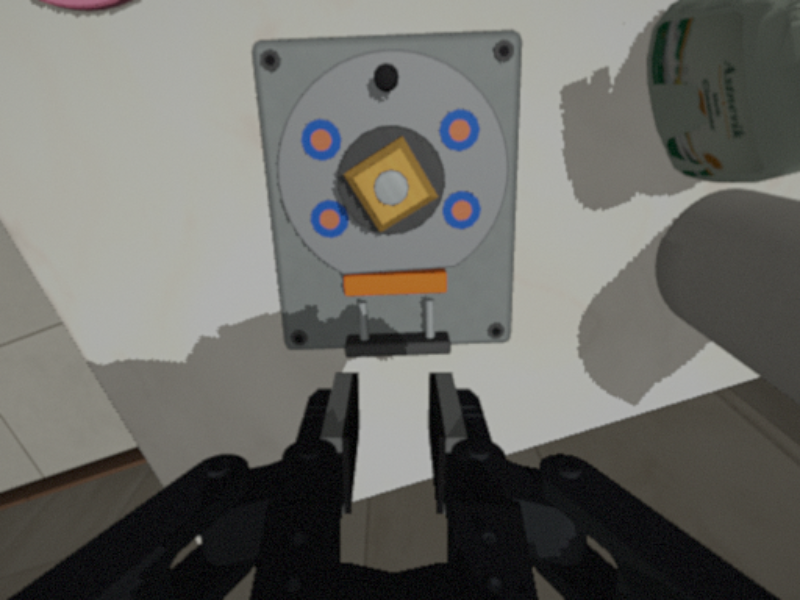

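```bash
python3 - <<'E'
from h import *
im=cv2.imread('pics/w6.png'); T=np.load('pics/w6.npz')['T']
hsv=cv2.cvtColor(im,cv2.COLOR_BGR2HSV)
m=cv2.inRange(hsv,(5,190,120),(14,255,255)); cs=cv2.findContours(m,0,2)[0]
q=max(cs,key=cv2.contourArea); b=cv2.boxPoints(cv2.minAreaRect(q)); P=plane('wrist',b,.039,T)
for p,r in zip(b,P): print(p,r.round(4))
k=1/1.5625;f=lambda L:[(x*k,y*k) for x,y in L]
sc=plane('wrist',f([(270,60),(503,50),(496,331),(298,338)]),.024,T); print(sc.round(4))
x=sc[1]-sc[0]; y=sc[0]-sc[3]; print('fix yaw',np.degrees(np.arctan2(x[1],x[0])),np.degrees(np.arctan2(-y[0],y[1])))
yaw=np.radians(-18.1); c=sc.mean(0)[:2]+.02*np.array([-np.sin(yaw),np.cos(yaw)]); print('spindle',c)
print('pin',plane('wrist',f([(391,188)]),.09,T))
for r in P: print('bar corner fy',((r[:2]-c)@[-np.sin(yaw),np.cos(yaw)]).round(4),((r[:2]-c)@[np.cos(yaw),np.sin(yaw)]).round(4))
st=plane('wrist',f([(386,76)]),.056,T)[0]; d=st[:2]-c; print('stud',st,np.degrees(np.arctan2(d[1],d[0])),np.linalg.norm(d))
n=plane('wrist',f([(404,137),(438,195),(383,233),(344,177)]),.080,T);print('nut',n.mean(0))
for i in range(4):
    d=n[(i+1)%4]-n[i]; print(np.degrees(np.arctan2(d[1],d[0])).round(1),np.linalg.norm(d))
E
```

```text
[219.81427 176.07529] [ 0.4922 -0.2847  0.039 ]
[283.8735  172.00806] [ 0.553  -0.3027  0.039 ]
[284.0592  174.93277] [ 0.5523 -0.3056  0.039 ]
[219.99997 179.     ] [ 0.4912 -0.2876  0.039 ]
[[ 0.498  -0.152   0.024 ]
 [ 0.6272 -0.1938  0.024 ]
 [ 0.5729 -0.3621  0.024 ]
 [ 0.4428 -0.3197  0.024 ]]
fix yaw -17.913516843549175 -18.208453241307712
spindle [ 0.54143474 -0.23786983]
pin [[ 0.54165973 -0.23780603  0.09      ]]
bar corner fy -0.0598 -0.0323
bar corner fy -0.058 0.0312
bar corner fy -0.061 0.0313
bar corner fy -0.0628 -0.0323
stud [ 0.55802789 -0.18566576  0.056     ] 72.36706217222822 0.05477770635489432
nut [ 0.54213008 -0.23836122  0.08      ]
-78.5 0.0343266088325932
-165.2 0.035368487568074994
104.0 0.03571315567011491
12.5 0.036848690489929115
```

```bash
python3 - <<'E'
from h import *
s=read_state(); print(delta(s,[.40,.20,.22],72))
E
```

```text
(array([ 0.1,  0. , -2.1]), array([ 409.2, -283.8,   -8.5]))
```

move_arm(commands="0 0 -2 409 -284 -8 -1;0 0 -2 409 -284 -8 -1;0 0 -2 409 -284 -8 -1;0 0 -2 409 -284 -8 -1;0 0 -2 409 -284 -8 -1;0 0 -2 409 -284 -8 -1;0 0 -2 409 -284 -8 -1;0 0 -2 409 -284 -8 -1;0 0 -2 409 -284 -8 -1;0 0 -2 409 -284 -8 -1;0 0 -2 409 -284 -8 -1;0 0 -2 409 -284 -8 -1")

```text
t: 6.75
tool_pos: [0.3976, 0.2039, 0.2189]
ee_rot: [-180.0, -0.0, 72.1]
force: [0.9, 0.2, 0.1]
finger_gap: 0.0852
```

move_arm(commands="0 0 0 0 0 0 -1;0 0 0 0 0 0 -1")

```text
t: 6.92
tool_pos: [0.398, 0.2036, 0.2186]
ee_rot: [-179.9, 0.0, 72.3]
force: [-0.1, 0.1, -0.6]
finger_gap: 0.0853
```

```bash
python3 - <<'E'
from h import *
im,T,s=snap('wrist','w7'); print(s['t'],s['tool_pos'],s['ee_rot'],s['force'],s['q'].round(1))
cv2.imwrite('pics/w7b.png',cv2.resize(im[:,:,::-1],(800,600)))
E
```

```text
6.9167 [0.39796857 0.20362539 0.21864809] [-1.79949029e+02  3.26165162e-02  7.23130824e+01] [-0.1301082   0.09747292 -0.63669376] [ 27.1  -9.2  -5.1  94.2   0.  134.8]
```

View pics/w7b.png

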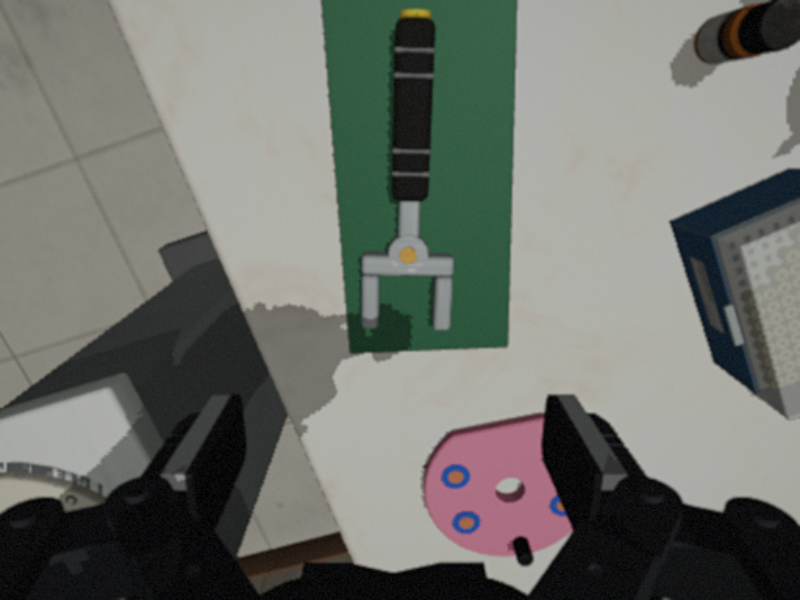

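```bash
python3 - <<'E'
from h import *
T=np.load('pics/w7.npz')['T']
k=1/1.5625;f=lambda L:[(x*k,y*k) for x,y in L]
im=cv2.imread('pics/w7.png')
hsv=cv2.cvtColor(im,cv2.COLOR_BGR2HSV)
roi=np.zeros(im.shape[:2],np.uint8); roi[8:132,235:295]=1
m=((hsv[...,2]<75)&(hsv[...,1]<110)).astype(np.uint8)*roi*255
m=cv2.morphologyEx(m,cv2.MORPH_CLOSE,np.ones((9,9)))
q=max(cv2.findContours(m,0,2)[0],key=cv2.contourArea); print(cv2.minAreaRect(q)); 
vx,vy,x0,y0=cv2.fitLine(np.argwhere(m)[:,::-1].astype(np.float32),2,0,.01,.01).ravel()
e=[(x0+vx*t,y0+vy*t) for t in (-50,50)]
P=plane('wrist',e,.022,T); d=P[1]-P[0]; print('grip line',e,np.degrees(np.arctan2(d[1],d[0])))
g=plane('wrist',f([(415,19),(411,200),(407,255)]),.022,T); print(g)
d=g[2]-g[0]; print('dir',np.degrees(np.arctan2(d[1],d[0])),np.linalg.norm(g[1]-g[0]),np.linalg.norm(g[2]-g[1]))
u=d[:2]/np.linalg.norm(d[:2]); print('origin from grip mid',g[:2].mean(0)[:2],'from pivot',g[2][:2]-.09*u)
j=plane('wrist',f([(362,262),(453,262),(371,327),(443,328)]),.020,T); print('head',j.round(4)); 
print('mat',plane('wrist',f([(351,352),(508,346)]),.004,T).round(4))
E
```

```text
((263.0343322753906, 71.4776611328125), (28.986766815185547, 119.21957397460938), 0.6510604023933411)
grip line [(np.float32(261.30875), np.float32(119.01442)), (np.float32(264.80673), np.float32(19.075611))] 70.77976864616227
[[0.45163126 0.33012383 0.022     ]
 [0.41848692 0.2302975  0.022     ]
 [0.40515709 0.19605848 0.022     ]]
dir -109.11903274421542 0.10518480529604426 0.036742272679163746
origin from grip mid [0.43505909 0.28021066] from pivot [0.43463495 0.2810941 ]
head [[0.3746 0.2001 0.02  ]
 [0.4333 0.1814 0.02  ]
 [0.3653 0.1533 0.02  ]
 [0.4135 0.1371 0.02  ]]
mat [[0.3419 0.1326 0.004 ]
 [0.4554 0.1015 0.004 ]]
```

```bash
python3 - <<'E'
from h import *
s=read_state(); print(delta(s,[.4269,.2569,.09],71.5),delta(s,[.4269,.2569,.0085],71.5))
E
```

```text
(array([-0. ,  0. ,  0.7]), array([ 60.8,  10.4, 128.7])) (array([-0. ,  0. ,  0.7]), array([ 60.8,  10.4, 210.2]))
```

move_arm(commands="0 0 0.7 15 3 35 -0.4;0 0 0.7 30 5 70 -0.4;0 0 0.7 45 8 100 -0.4;0 0 0.7 61 10.5 130 -0.4;0 0 0.7 61 10.5 165 -0.4;0 0 0.7 61 10.5 190 -0.4;0 0 0.7 61 10.5 190 -0.4")

```text
t: 7.55
tool_pos: [0.4258, 0.2532, 0.0237]
ee_rot: [-179.7, 0.4, 71.2]
force: [-1.2, -0.8, 0.5]
finger_gap: 0.0595
```

```bash
python3 - <<'E'
from h import *
im,T,s=snap('wrist','w8'); print(s['t'],s['tool_pos'],s['ee_rot'],s['force'])
print(delta(s,[.4269,.2569,.0085],71.5))
cv2.imwrite('pics/w8b.png',cv2.resize(im[:,:,::-1],(800,600)))
E
```

```text
7.55 [0.42578152 0.25316755 0.02365049] [-179.67724746    0.38553125   71.17003844] [-1.21046611 -0.76723398  0.46709828]
(array([-0.3,  0.4, -0.3]), array([ 4. , -0.1, 15.1]))
```

View pics/w8b.png

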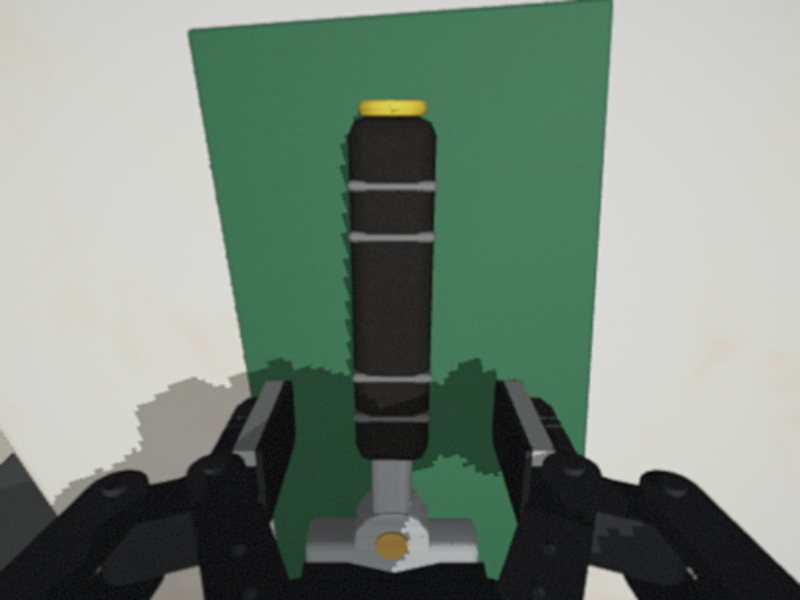

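move_arm(commands="0 0 0 3 0 10 -0.4;0 0 0 3 0 14 -0.4;0 0 0 3 0 14 0.2;0 0 0 3 0 14 0.6;0 0 0 3 0 14 1;0 0 0 3 0 14 1;0 0 0 3 0 14 1;0 0 0 3 0 14 1;0 0 0 3 0 14 1", squeeze=80)

```text
t: 8.35
tool_pos: [0.4298, 0.2593, 0.0167]
ee_rot: [179.9, -0.1, 71.3]
force: [-0.9, -1.2, 6.6]
finger_gap: 0.0214
```

move_arm(commands="0 0 0 0 0 0 -0.3;0 0 0 0 0 0 -0.3;0 0 0 0 0 4 -0.3;0 0 0 0 0 8 -0.3;0 0 0 0 0 8 -0.3")

```text
t: 8.77
tool_pos: [0.4287, 0.2586, 0.0062]
ee_rot: [-179.9, 0.1, 71.3]
force: [0.5, 0.3, -0.3]
finger_gap: 0.0557
```

move_arm(commands="0 0 0 0 0 -1 0.4;0 0 0 0 0 -1 1;0 0 0 0 0 -1 1;0 0 0 0 0 -1 1;0 0 0 0 0 -1 1;0 0 0 0 0 -1 1", squeeze=80)

```text
t: 9.27
tool_pos: [0.4295, 0.259, 0.0087]
ee_rot: [180.0, -0.0, 71.3]
force: [-1.5, -1.6, 5.6]
finger_gap: 0.0219
```

```bash
python3 - <<'E'
from h import *
im,T,s=snap('wrist','w9'); print(s['t'],s['tool_pos'],s['ee_rot'],s['force'],s['finger_gap'])
cv2.imwrite('pics/w9b.png',cv2.resize(im[:,:,::-1],(800,600)))
E
```

```text
9.2667 [0.42947016 0.25903328 0.00874925] [ 1.79974022e+02 -2.72977782e-02  7.12563192e+01] [-1.52158348 -1.59646708  5.63686034] 0.021923627637396102
```

View pics/w9b.png

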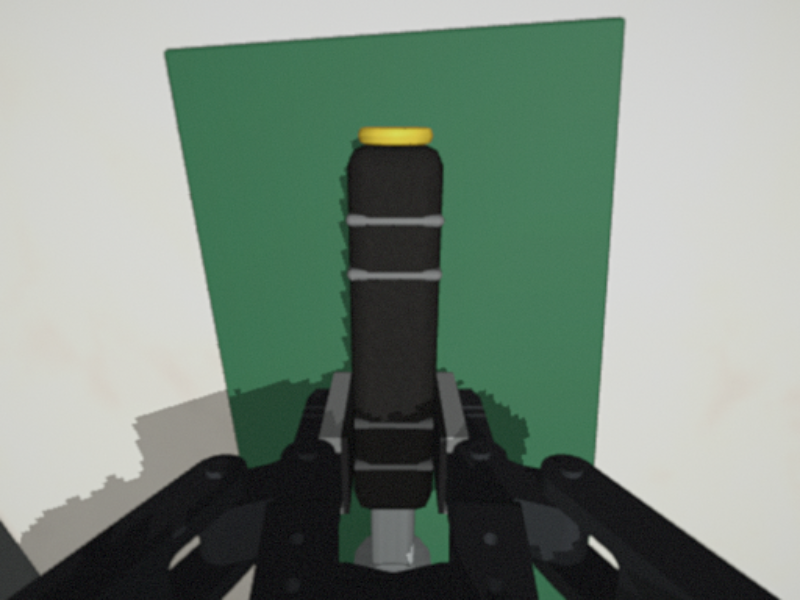

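move_arm(commands="0 0 0 0 0 -20 1;0 0 0 0 0 -50 1;0 0 0 0 0 -80 1;0 0 0 0 0 -111 1;0 0 0 0 0 -111 1")

```text
t: 9.73
tool_pos: [0.4311, 0.2601, 0.1249]
ee_rot: [179.7, -0.3, 71.3]
force: [0.4, 0.1, -2.8]
finger_gap: 0.0219
```

```bash
python3 - <<'E'
from h import *
im,T,s=snap('wrist','w10'); print(s['t'],s['tool_pos'],s['ee_rot'],s['force'],s['torque'],s['finger_gap'])
cv2.imwrite('pics/w10b.png',cv2.resize(im[:,:,::-1],(800,600)))
print(delta(s,[.5199,-.1353,.12],102))
E
```

```text
9.7333 [0.43113347 0.26009211 0.12488911] [179.73225839  -0.32491254  71.26140105] [ 0.43616602  0.0905146  -2.76556259] [ 0.10988669 -0.14318375  0.03200712] 0.021937354277060485
(array([  0.3,  -0.2, -30.7]), array([-345.9,  211.1,    3.9]))
```

View pics/w10b.png

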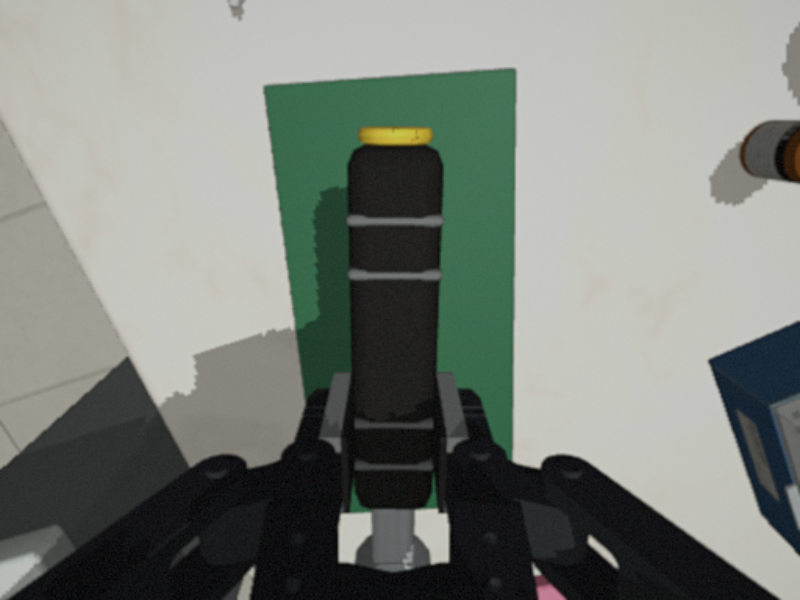

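move_arm(commands="0 0 -31 -346 211 0 1;0 0 -31 -346 211 0 1;0 0 -31 -346 211 0 1;0 0 -31 -346 211 0 1;0 0 -31 -346 211 0 1;0 0 -31 -346 211 0 1;0 0 -31 -346 211 0 1;0 0 -31 -346 211 0 1;0 0 -31 -346 211 0 1;0 0 -31 -346 211 0 1;0 0 -31 -346 211 0 1;0 0 -31 -346 211 0 1")

```text
t: 10.78
tool_pos: [0.5173, -0.1393, 0.1168]
ee_rot: [-179.8, -0.1, 102.0]
force: [0.1, 0.3, -3.7]
finger_gap: 0.0221
```

```bash
python3 - <<'E'
from h import *
im,T,s=snap('wrist','w11'); print(s['t'],s['tool_pos'],s['ee_rot'],s['force'],s['torque'],s['finger_gap'])
print(delta(s,[.5199,-.1353,.12],102))
cv2.imwrite('pics/w11b.png',cv2.resize(im[:,:,::-1],(800,600)))
im,_,_=snap('scene','s11'); cv2.imwrite('pics/s11c.png',cv2.resize(im[80:200,270:400,::-1],None,fx=5,fy=5,interpolation=cv2.INTER_CUBIC))
im,_,_=snap('top','t11'); cv2.imwrite('pics/t11c.png',cv2.resize(im[140:250,300:430,::-1],None,fx=5,fy=5,interpolation=cv2.INTER_CUBIC))
E
```

```text
10.7833 [ 0.51729139 -0.13932278  0.11675822] [-1.79830397e+02 -6.10317949e-02  1.02030019e+02] [ 0.14539392  0.26153422 -3.74314481] [ 0.07094384  0.05410528 -0.05115411] 0.022109866708550953
(array([-0.2, -0.1,  0. ]), array([ 3.4,  3.4, -3.2]))
```

View pics/w11b.png

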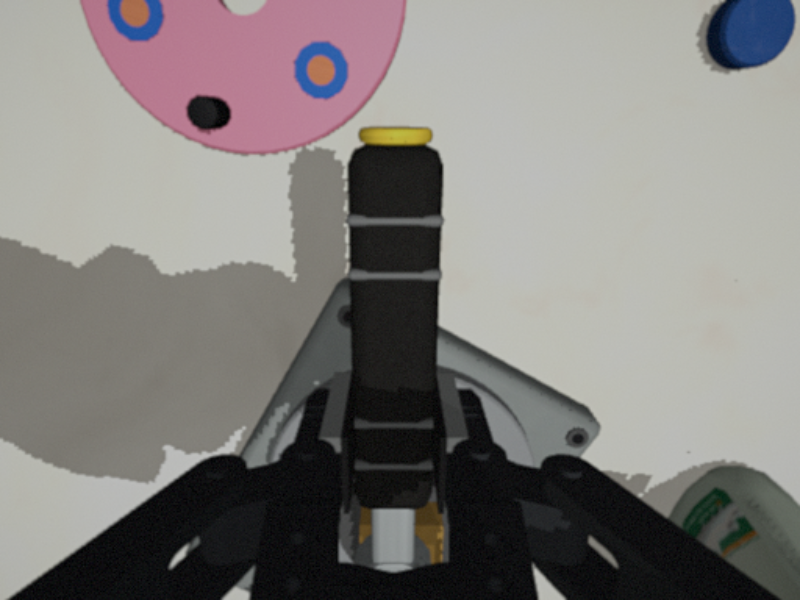

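View pics/s11c.png

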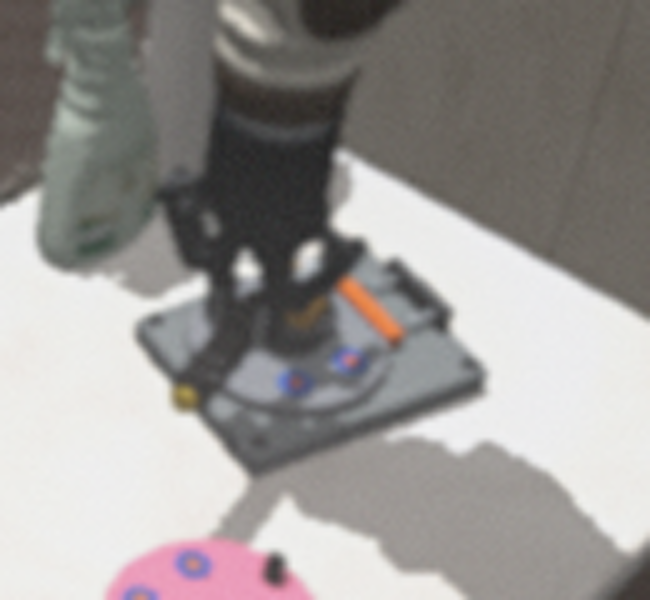

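View pics/t11c.png

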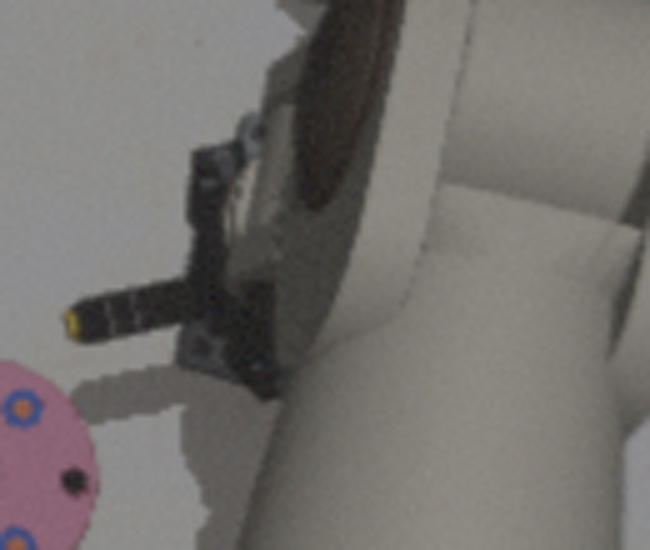

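```bash
python3 - <<'E'
from h import *
k=1/1.5625
H=camera_params('wrist')['hand_eye']
o,d=rays('wrist',[(395*k,146*k),(393*k,508*k),(395*k,220*k),(395*k,274*k),(394*k,425*k),(393*k,466*k)],H)
for z in (-.0153,-.010):
    t=(z-o[2])/d[:,2]; print(z,(o+d*t[:,None]).round(4)[:,:2].tolist())
k0=np.load('pics/w7.npz')['T']
# same rings seen in w7
print(plane('wrist',[(413.5*k,49*k),(413.5*k,76*k),(411*k,151*k),(410*k,174*k)],.024,k0).round(4), plane('wrist',[(407*k,255*k)],.021,k0))
E
```

```text
-0.0153 [[0.0759, 0.0007], [-0.0283, 0.0002], [0.0584, 0.0007], [0.0446, 0.0007], [0.0003, 0.0005], [-0.0134, 0.0002]]
-0.01 [[0.0756, 0.0007], [-0.0329, 0.0002], [0.0574, 0.0007], [0.043, 0.0007], [-0.0031, 0.0005], [-0.0173, 0.0002]]
[[0.446  0.3149 0.024 ]
 [0.4417 0.3008 0.024 ]
 [0.4275 0.2597 0.024 ]
 [0.4227 0.2465 0.024 ]] [[0.40510315 0.19580475 0.021     ]]
```

move_arm(commands="0 0 0 0 0 0 1;0 0 0 0 0 0 1")

```text
t: 11.1
tool_pos: [0.5177, -0.1353, 0.119]
ee_rot: [-180.0, -0.0, 102.4]
force: [-0.4, 0.7, -3.2]
finger_gap: 0.022
```

```bash
python3 - <<'E'
from h import *
s=read_state(); print(s['tool_pos'],s['ee_rot'],s['force']); print(delta(s,[.5199,-.1353,.12],102))
E
```

```text
[ 0.51774501 -0.13532631  0.11903497] [-1.79984014e+02 -1.85634930e-02  1.02354147e+02] [-0.43219067  0.73476008 -3.17586877]
(array([-0. , -0. ,  0.4]), array([-0.4,  2.1, -1. ]))
```

move_arm(commands="0 0 0 0 2 0 1;0 0 0 0 2 10 1;0 0 0 0 2 20 1;0 0 0 0 2 26 1;0 0 0 0 2 26 1;0 0 0 0 2 26 1")

```text
t: 11.6
tool_pos: [0.5193, -0.1359, 0.0924]
ee_rot: [-179.9, -0.0, 102.3]
force: [-0.3, 0.5, -3.7]
finger_gap: 0.022
```

```bash
python3 - <<'E'
from h import *
im,T,s=snap('wrist','w12'); print(s['tool_pos'],s['ee_rot'],s['force']); print(delta(s,[.5199,-.1353,.0717],102))
cv2.imwrite('pics/w12b.png',cv2.resize(im[220:,:,::-1],None,fx=1.5,fy=1.5))
cv2.imwrite('pics/w12c.png',cv2.resize(im[300:,200:300,::-1],None,fx=6,fy=6,interpolation=cv2.INTER_CUBIC))
E
```

```text
[ 0.51934791 -0.13592215  0.0924388 ] [-1.79922191e+02 -3.93352405e-02  1.02261907e+02] [-0.26875226  0.45675193 -3.74732219]
(array([-0.1, -0. ,  0.3]), array([ 0.5,  0.7, 20.7]))
```

View pics/w12c.png

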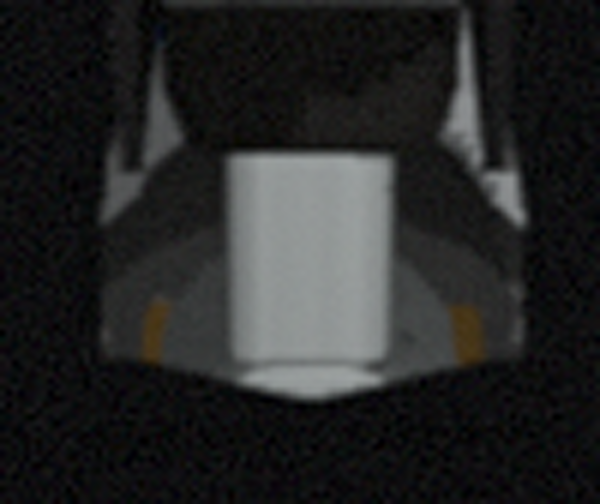

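move_arm(commands="0 0 0 0.5 0.5 4 1;0 0 0 0.5 0.5 8 1;0 0 0 0.5 0.5 12 1;0 0 0 0.5 0.5 12 1")

```text
t: 11.98
tool_pos: [0.5198, -0.1354, 0.0802]
ee_rot: [-179.9, -0.0, 102.3]
force: [-0.2, 0.3, -3.5]
finger_gap: 0.0219
```

move_arm(commands="0 0 0 0 0 3 1;0 0 0 0 0 6 1;0 0 0 0 0 8 1;0 0 0 0 0 8 1;0 0 0 0 0 8 1")

```text
t: 12.4
tool_pos: [0.5201, -0.1355, 0.0732]
ee_rot: [-180.0, -0.0, 102.3]
force: [0.0, 0.1, -2.1]
finger_gap: 0.0223
```

```bash
python3 - <<'E'
from h import *
im,T,s=snap('wrist','w13'); print(s['t'],s['tool_pos'],s['ee_rot'],s['force'],s['torque'])
cv2.imwrite('pics/w13c.png',cv2.resize(im[300:,200:300,::-1],None,fx=6,fy=6,interpolation=cv2.INTER_CUBIC))
im,_,_=snap('scene','s13'); cv2.imwrite('pics/s13c.png',cv2.resize(im[80:200,270:400,::-1],None,fx=5,fy=5,interpolation=cv2.INTER_CUBIC))
E
```

```text
12.4 [ 0.5201436  -0.13547365  0.07315929] [-1.79987069e+02 -6.98115102e-03  1.02258443e+02] [ 0.01886002  0.09149329 -2.0812308 ] [0.09476158 0.03109812 0.05040183]
```

View pics/w13c.png

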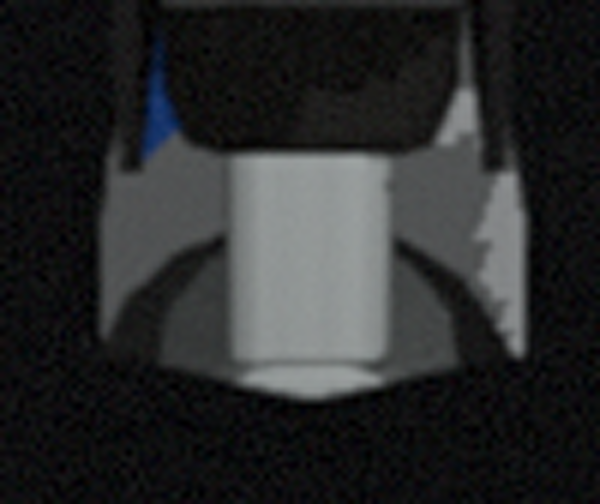

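View pics/s13c.png

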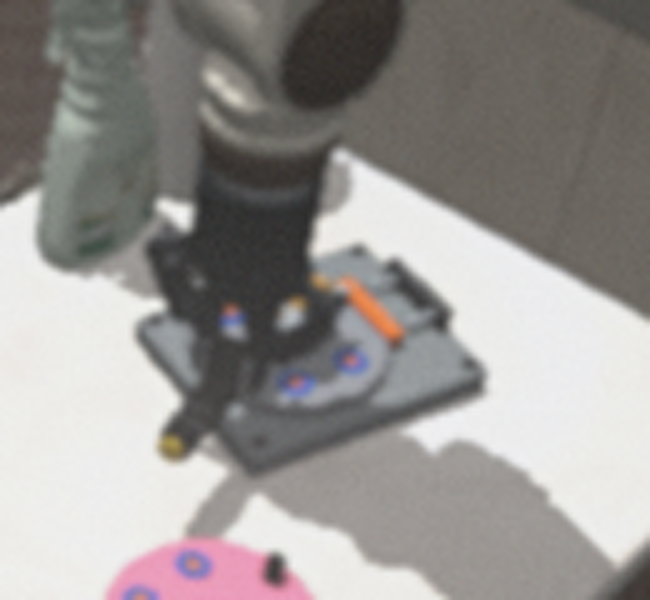

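move_arm(commands="0 0 0 0 0 1.5 1;0 0 3 0 5.5 1.5 1;0 0 6 -0.6 11 1.5 1;0 0 9 -1.3 16.4 1.5 1;0 0 12 -2.3 21.8 1.5 1;0 0 15 -3.6 27.1 1.5 1;0 0 18 -5.1 32.4 1.5 1;0 0 21 -7 37.6 1.5 1;0 0 24 -9 42.6 1.5 1;0 0 24 -9 42.6 1.5 1")

```text
t: 13.33
tool_pos: [0.5639, -0.1355, 0.0715]
ee_rot: [-180.0, 0.0, 78.1]
force: [-2.9, -0.2, -2.8]
finger_gap: 0.0218
```

```bash
cat > st.py <<'E'
from h import *
s=read_state(); c=np.array([.5417,-.238]); v=s['tool_pos'][:2]-c
print(s['t'],s['tool_pos'],s['ee_rot'],'F',s['force'].round(2),'M',s['torque'].round(2),'gap',s['finger_gap'])
a=np.radians(s['ee_rot'][2]); R2=np.array([[np.cos(a),np.sin(a)],[np.sin(a),-np.cos(a)]])
print('r',np.linalg.norm(v),'ang',np.degrees(np.arctan2(v[1],v[0])),'Ftool xy',(R2@s['force'][:2]).round(2))
E
python3 st.py
```

```text
13.3333 [ 0.56393656 -0.13551702  0.07147965] [-1.79957942e+02  2.87444772e-02  7.81027536e+01] F [-2.89 -0.2  -2.79] M [-0.05  0.53 -0.18] gap 0.02183450516704563
r 0.10486765774610834 ang 77.7578355983735 Ftool xy [-0.79 -2.78]
```

move_arm(commands="0 0 1 0 1.8 0 1;0 0 2 -0.1 3.7 0 1;0 0 3 -0.2 5.5 0 1;0 0 4 -0.3 7.3 0 1;0 0 5 -0.5 9.1 0 1;0 0 6 -0.6 11 0 1;0 0 6 -0.6 11 0 1")

```text
t: 13.92
tool_pos: [0.5745, -0.1381, 0.0717]
ee_rot: [-180.0, 0.0, 72.2]
force: [-2.0, -0.7, -3.8]
finger_gap: 0.022
```

```bash
python3 st.py
```

```text
13.9167 [ 0.57448785 -0.13814211  0.07165649] [-1.79978567e+02  5.53877665e-03  7.21686546e+01] F [-2.02 -0.7  -3.83] M [-0.16  0.72 -0.24] gap 0.02200158416821012
r 0.10510300728216453 ang 71.82265741042077 Ftool xy [-1.29 -1.7 ]
```

move_arm(commands="0 0 1 0 1.8 0 1;0 0 2 -0.1 3.7 0 1;0 0 3 -0.2 5.5 0 1;0 0 4 -0.3 7.3 0 1;0 0 4 -0.3 7.3 0 1")

```text
t: 14.33
tool_pos: [0.5815, -0.1406, 0.0717]
ee_rot: [-180.0, -0.0, 68.2]
force: [-3.7, -0.1, -3.4]
finger_gap: 0.022
```

```bash
python3 st.py
```

```text
14.3333 [ 0.58147678 -0.14063931  0.07171548] [-1.79989438e+02 -5.39872393e-03  6.81626620e+01] F [-3.67 -0.12 -3.38] M [ 0.05  0.7  -0.29] gap 0.021961885419933606
r 0.10517270250785016 ang 67.77749374656892 Ftool xy [-1.48 -3.37]
```

move_arm(commands="0 0 1 0 1.8 0 1;0 0 2 -0.1 3.7 0 1;0 0 2 -0.1 3.7 0 1;0 0 2 -0.1 3.7 0 1")

```text
t: 14.67
tool_pos: [0.5844, -0.142, 0.0716]
ee_rot: [-179.9, 0.0, 66.2]
force: [-5.2, -0.5, -2.7]
finger_gap: 0.0219
```

```bash
python3 st.py
```

```text
14.6667 [ 0.58441582 -0.14198057  0.07158105] [-1.79943300e+02  1.05337997e-02  6.62140715e+01] F [-5.19 -0.46 -2.73] M [ 0.1   1.1  -0.12] gap 0.02187861679962754
r 0.1050922041968438 ang 66.01732624708947 Ftool xy [-2.51 -4.57]
```

move_arm(commands="0 0 1 0 1.8 0 1;0 0 2 -0.1 3.6 0 1;0 0 2 -0.1 3.6 0 1;0 0 2 -0.1 3.6 0 1")

```text
t: 15.0
tool_pos: [0.5868, -0.1433, 0.0713]
ee_rot: [-179.8, 0.0, 64.2]
force: [-9.8, 1.0, -2.3]
finger_gap: 0.0216
```

```bash
python3 st.py
```

```text
15.0 [ 0.58679846 -0.14325456  0.07130315] [-1.79833395e+02  3.64501110e-02  6.42391908e+01] F [-9.83  0.96 -2.27] M [0.17 1.9  0.22] gap 0.02158733409782334
r 0.10493126357125655 ang 64.54573679936611 Ftool xy [-3.41 -9.27]
```

move_arm(commands="0 0 1 0 1.2 0 1;0 0 2 0 2.4 0 1;0 0 3 -0.1 3.6 0 1;0 0 4 -0.2 4.7 0 1;0 0 4 -0.2 4.7 0 1")

```text
t: 15.42
tool_pos: [0.591, -0.1455, 0.0713]
ee_rot: [-179.8, 0.0, 60.2]
force: [-8.5, 1.7, -1.9]
finger_gap: 0.0217
```

```bash
python3 st.py; python3 - <<'E'
from h import *
im,T,s=snap('wrist','w14')
cv2.imwrite('pics/w14c.png',cv2.resize(im[300:,200:300,::-1],None,fx=6,fy=6,interpolation=cv2.INTER_CUBIC))
E
```

```text
15.4167 [ 0.59098543 -0.14549443  0.07128686] [-1.79836182e+02  4.65903631e-02  6.01882315e+01] F [-8.48  1.75 -1.9 ] M [0.22 1.95 0.38] gap 0.021652624763042666
r 0.10481571120836933 ang 61.95205233058539 Ftool xy [-2.7  -8.22]
```

View pics/w14c.png

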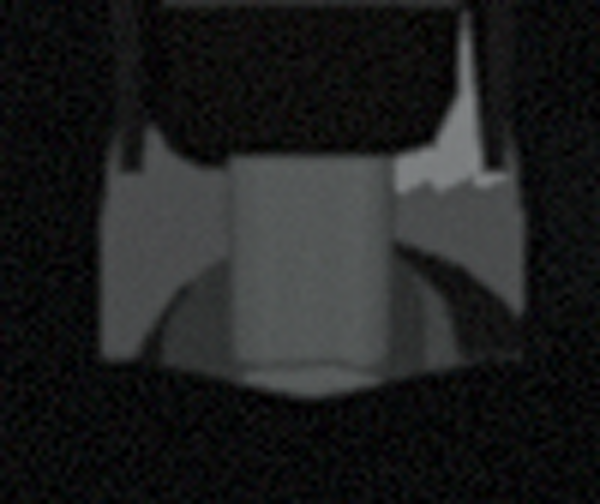

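move_arm(commands="0 0 1 0 1.2 0 1;0 0 2 0 2.4 0 1;0 0 3 -0.1 3.6 0 1;0 0 4 -0.2 4.7 0 1;0 0 5 -0.3 5.9 0 1;0 0 6 -0.4 7.1 0 1;0 0 6 -0.4 7.1 0 1")

```text
t: 16.05
tool_pos: [0.5969, -0.1493, 0.0712]
ee_rot: [-179.8, 0.1, 54.2]
force: [-9.4, 1.4, -3.0]
finger_gap: 0.0222
```

```bash
python3 st.py; python3 - <<'E'
from h import *
im,T,s=snap('wrist','w15')
cv2.imwrite('pics/w15b.png',cv2.resize(im[:,:,::-1],(800,600)))
im,_,_=snap('scene','s15'); cv2.imwrite('pics/s15c.png',cv2.resize(im[80:200,270:400,::-1],None,fx=5,fy=5,interpolation=cv2.INTER_CUBIC))
E
```

```text
16.05 [ 0.59691003 -0.14934971  0.07124109] [-1.79834404e+02  6.68908325e-02  5.41985210e+01] F [-9.41  1.41 -2.99] M [0.29 2.01 0.44] gap 0.02223353128726712
r 0.10443668939173811 ang 58.08598841726525 Ftool xy [-4.36 -8.45]
```

View pics/w15b.png

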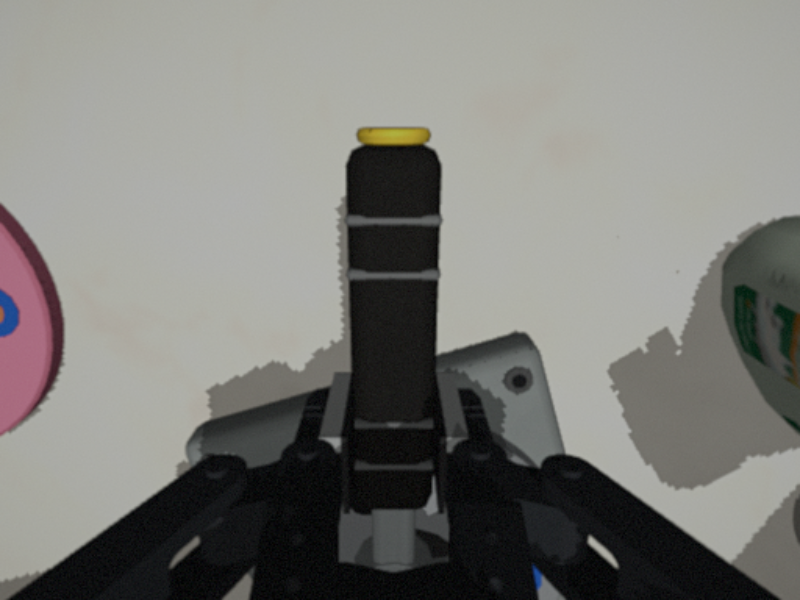

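View pics/s15c.png

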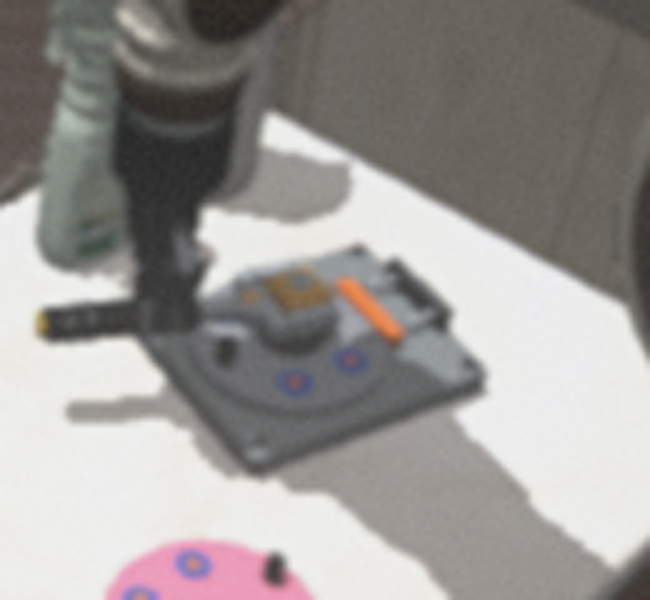

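move_arm(commands="0 0 -2 0 -2.4 0 1;0 0 -4 -0.2 -4.7 0 1;0 0 -6 -0.4 -7.1 0 1;0 0 -8 -0.7 -9.5 0 1;0 0 -10 -1 -11.8 0 1;0 0 -10 -1 -11.8 0 1;0 0 -10 -1 -11.8 0 1")

```text
t: 16.73
tool_pos: [0.5867, -0.1433, 0.0714]
ee_rot: [-179.9, 0.0, 64.3]
force: [-9.5, 1.5, -2.8]
finger_gap: 0.0222
```

```bash
python3 st.py
```

```text
16.7333 [ 0.5867014  -0.14328682  0.07140847] [-1.79852725e+02  4.08951350e-02  6.42624616e+01] F [-9.46  1.45 -2.8 ] M [0.13 1.89 0.26] gap 0.022197240611881677
r 0.10486044217566098 ang 64.58604409660694 Ftool xy [-2.8  -9.15]
```

move_arm(commands="0 0 -1 0 -1.8 0 1;0 0 -2 -0.1 -3.7 0 1;0 0 -3 -0.2 -5.5 0 1;0 0 -4 -0.3 -7.3 0 1;0 0 -4 -0.3 -7.3 0 1;0 0 -4 -0.3 -7.3 0 1")

```text
t: 17.23
tool_pos: [0.5815, -0.1405, 0.072]
ee_rot: [180.0, -0.0, 68.2]
force: [-1.4, 1.6, -3.1]
finger_gap: 0.022
```

```bash
python3 st.py
```

```text
17.2333 [ 0.58150516 -0.14049916  0.07196667] [ 1.79963043e+02 -3.31181834e-02  6.82493177e+01] F [-1.4   1.58 -3.11] M [ 0.4   0.26 -0.18] gap 0.02198095990270941
r 0.10531317279705486 ang 67.79203653854596 Ftool xy [ 0.95 -1.89]
```

move_arm(commands="0 0 -1.2 0 -2.1 0 1;0 0 -1.2 0 -2.1 0 1;0 0 -1.2 0 -2.1 -4 1;0 0 -1.2 0 -2.1 -8 1;0 0 -1.2 0 -2.1 -12 1;0 0 -1.2 0 -2.1 -18 1;0 0 -1.2 0 -2.1 -25 1;0 0 -1.2 0 -2.1 -35 1;0 0 -1.2 0 -2.1 -50 1;0 0 -1.2 0 -2.1 -50 1")

```text
t: 18.07
tool_pos: [0.5805, -0.1402, 0.1256]
ee_rot: [179.7, -0.0, 69.5]
force: [0.9, -0.4, -3.5]
finger_gap: 0.022
```

```bash
python3 st.py;  python3 - <<'E'
from h import *
im,T,s=snap('wrist','w16')
cv2.imwrite('pics/w16b.png',cv2.resize(im[:,:,::-1],(800,600)))
print(delta(s,[.4295,.2590,.12],71.3))
E
```

```text
18.0667 [ 0.5805473  -0.14024652  0.12559636] [ 1.79732675e+02 -2.98335070e-02  6.94600926e+01] F [ 0.91 -0.37 -3.5 ] M [ 0.09 -0.01  0.01] gap 0.021981781740335358
r 0.1051896169462238 ang 68.32709544501525 Ftool xy [-0.03  0.98]
(array([ 0.3, -0. , -1.8]), array([ 320.9, -281.5,    4.4]))
```

View pics/w16b.png

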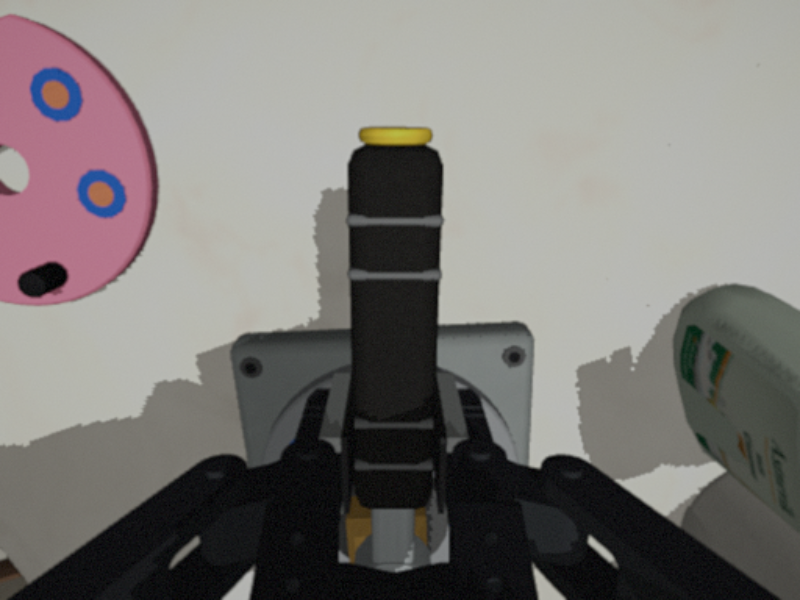

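move_arm(commands="0 0 -2 321 -281 4 1;0 0 -2 321 -281 4 1;0 0 -2 321 -281 4 1;0 0 -2 321 -281 4 1;0 0 -2 321 -281 4 1;0 0 -2 321 -281 4 1;0 0 -2 321 -281 4 1;0 0 -2 321 -281 4 1;0 0 -2 321 -281 4 1;0 0 -2 321 -281 4 1;0 0 -2 321 -281 4 1;0 0 -2 321 -281 4 1")

```text
t: 19.12
tool_pos: [0.4273, 0.2618, 0.1172]
ee_rot: [-180.0, -0.0, 71.7]
force: [-0.1, 0.1, -3.2]
finger_gap: 0.0224
```

```bash
python3 st.py;  python3 - <<'E'
from h import *
s=read_state()
print(delta(s,[.4295,.2590,.0095],71.3))
E
```

```text
19.1167 [0.42733726 0.2617745  0.11723911] [-1.79966905e+02 -1.22133249e-03  7.17084699e+01] F [-0.08  0.06 -3.2 ] M [0.05 0.01 0.04] gap 0.02244722186164857
r 0.5126922937783006 ang 102.88900878504121 Ftool xy [ 0.03 -0.09]
(array([-0. , -0. ,  0.4]), array([ -2. ,   3. , 107.7]))
```

move_arm(commands="0 0 0 -2 2 30 1;0 0 0 -2 2 60 1;0 0 0 -2 2 85 1;0 0 0 -2 2 97 1;0 0 0 -2 2 102 1;0 0 0 -2 2 105 1;0 0 0 -2 2 105 1;0 0 0 -2 2 105 1")

```text
t: 19.78
tool_pos: [0.4309, 0.257, 0.0142]
ee_rot: [179.9, -0.1, 71.4]
force: [-0.2, 0.5, -2.7]
finger_gap: 0.0221
```

```bash
python3 st.py
```

```text
19.7833 [0.43087078 0.25700885 0.01419447] [ 1.79923694e+02 -8.58713714e-02  7.14441412e+01] F [-0.18  0.5  -2.73] M [ 0.04  0.02 -0.01] gap 0.02213535238803045
r 0.5072641072625973 ang 102.6200217029675 Ftool xy [ 0.41 -0.33]
```

Still about 5 mm above; lower on, watching force.

move_arm(commands="0 0 0 0 0 2 1;0 0 0 0 0 4 1;0 0 0 0 0 5 1;0 0 0 0 0 5 1")

```text
t: 20.12
tool_pos: [0.4304, 0.257, 0.0088]
ee_rot: [179.9, -0.1, 71.5]
force: [-1.5, -1.0, 3.8]
finger_gap: 0.0221
```

Resting on the mat. Release and rise.

move_arm(commands="0 0 0 0 0 0 0.3;0 0 0 0 0 0 0;0 0 0 0 0 0 -0.3;0 0 0 0 0 -1 -0.3;0 0 0 0 0 -10 -0.3;0 0 0 0 0 -40 -0.3;0 0 0 0 0 -80 -0.3;0 0 0 0 0 -120 -0.3;0 0 0 -30 0 -160 -0.3;0 0 0 -60 0 -190 -0.3;0 0 0 -60 0 -200 -0.3;0 0 0 -60 0 -200 -0.3")

```text
t: 21.12
tool_pos: [0.4117, 0.1991, 0.2132]
ee_rot: [179.7, -0.3, 71.4]
force: [0.7, 0.1, 0.3]
finger_gap: 0.0558
```

```bash
python3 st.py;  python3 - <<'E'
from h import *
im,T,s=snap('wrist','w17')
cv2.imwrite('pics/w17b.png',cv2.resize(im[:,:,::-1],(800,600)))
print(delta(s,[.5254,-.2836,.2134],70))
E
```

```text
21.1167 [0.41168925 0.19911502 0.21316804] [179.69578423  -0.28651134  71.37751964] F [0.66 0.06 0.35] M [ 0.02 -0.07  0.05] gap 0.05580137199020271
r 0.45603984398857916 ang 106.56401195127323 Ftool xy [0.26 0.6 ]
(array([ 0.3, -0.3,  1.4]), array([-421.1,  261.9,   -0.9]))
```

View pics/w17b.png

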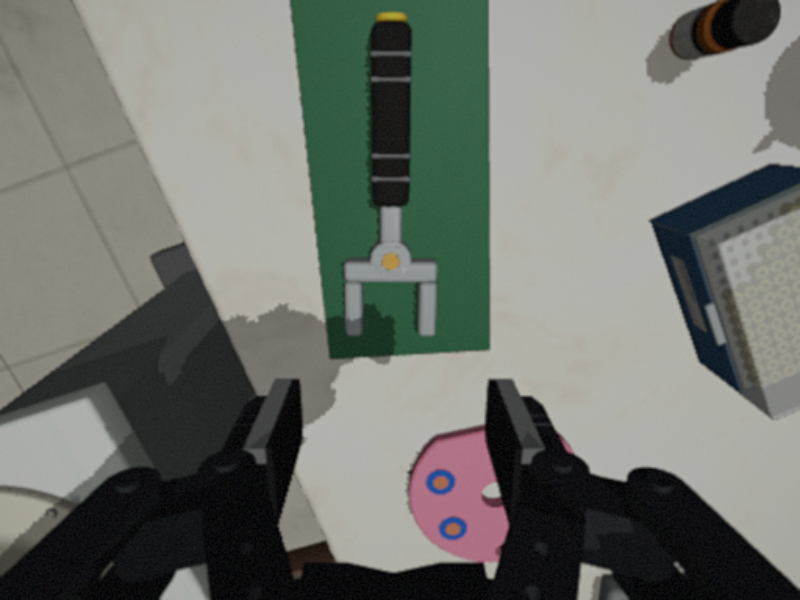

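The wrench lies straight and flat on the mat (grip around (390,115), pivot (390,260)). Now check the fixture from above.

move_arm(commands="0 0 1.4 -421 262 0 0.5;0 0 1.4 -421 262 0 0.5;0 0 1.4 -421 262 0 0.5;0 0 1.4 -421 262 0 0.5;0 0 1.4 -421 262 0 0.5;0 0 1.4 -421 262 0 0.5;0 0 1.4 -421 262 0 0.5;0 0 1.4 -421 262 0 0.5;0 0 1.4 -421 262 0 0.5;0 0 1.4 -421 262 0 0.5;0 0 1.4 -421 262 0 0.5;0 0 1.4 -421 262 0 0.5")

```text
t: 22.17
tool_pos: [0.5257, -0.2847, 0.2061]
ee_rot: [-179.9, -0.0, 70.0]
force: [0.4, 1.3, 0.6]
finger_gap: 0.0215
```

move_arm(commands="0 0 0 0 0 0 0.5;0 0 0 0 0 0 0.5;0 0 0 0 0 0 0.5")

```text
t: 22.42
tool_pos: [0.5253, -0.282, 0.2065]
ee_rot: [-179.9, -0.0, 70.1]
force: [-0.1, -0.6, 0.2]
finger_gap: 0.021
```

```bash
python3 st.py;  python3 - <<'E'
from h import *
im,T,s=snap('wrist','w18')
cv2.imwrite('pics/w18b.png',cv2.resize(im[:250,140:350,::-1],None,fx=2.4,fy=2.4,interpolation=cv2.INTER_CUBIC))
E
```

```text
22.4167 [ 0.52534011 -0.28204518  0.20646044] [-1.79869916e+02 -3.37044457e-02  7.00516535e+01] F [-0.06 -0.6   0.18] M [ 0.03 -0.02  0.01] gap 0.020970577403437173
r 0.04698535467643104 ang -110.37672201632449 Ftool xy [-0.59  0.15]
```

View pics/w18b.png

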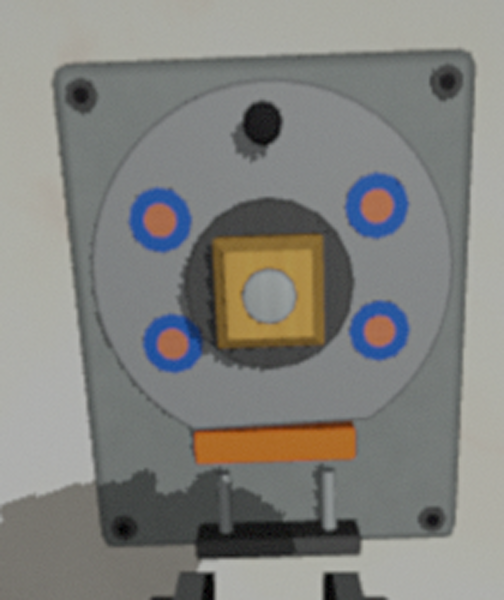

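```bash
python3 - <<'E'
from h import *
T=np.load('pics/w18.npz')['T']
f=lambda L:[(140+x/2.4-.3,y/2.4-.3) for x,y in L]
def ang(a,b,z):
    p=plane('wrist',f([a,b]),z,T); d=p[1]-p[0]; return np.degrees(np.arctan2(d[1],d[0])).round(2)
print('fix',ang((81,95),(446,82),.024),ang((123,528),(432,519),.024))
print('bar',ang((195,431),(355,423),.039),ang((195,462),(355,458),.039))
print('flat',ang((190,428),(368,417),.036))
print('holes',ang((160,220),(377,205),.036),ang((172,344),(380,330),.036))
print('nut',ang((213,238),(323,235),.08),ang((218,349),(325,345),.08))
c=np.array([.5417,-.238])
for p in [(275,427),(275,459)]: 
    r=plane('wrist',f([p]),.039,T)[0,:2]-c; y=np.radians(-18.1); print('bar face dist',r@[-np.sin(y),np.cos(y)])
E
```

```text
fix -18.13 -18.09
bar -16.94 -18.4
flat -16.24
holes -16.18 -16.07
nut -18.46 -17.78
bar face dist -0.05870932263558614
bar face dist -0.07239504695932902
```

```bash
python3 - <<'E'
from h import *
k=1/1.5625
def cents(f):
    im=cv2.imread(f'pics/{f}.png'); T=np.load(f'pics/{f}.npz')['T']
    hsv=cv2.cvtColor(im,cv2.COLOR_BGR2HSV); m=cv2.inRange(hsv,(108,150,60),(122,255,255)); m[250:]=0; m[:,:150]=0;m[:,350:]=0
    P=[]
    for c in cv2.findContours(m,cv2.RETR_EXTERNAL,2)[0]:
        if cv2.contourArea(c)>150: 
            (x,y),(w,h),_=cv2.fitEllipse(c); P.append((x,y))
    P=np.array(P); W=plane('wrist',P,.036,T); W=W[np.argsort(W[:,1])]
    print(f,P.round(1).tolist()); yaw=np.radians(-18.1); B=W[:,:2]-[.5417,-.238]
    L=np.c_[B@[np.cos(yaw),np.sin(yaw)],B@[-np.sin(yaw),np.cos(yaw)]]
    print((L*1000).round(1), L.mean(0)*1000)
    a=np.degrees(np.arctan2(L[:,1]-L[:,1].mean(),L[:,0]-L[:,0].mean())); print(np.sort(a).round(2))
for f in ('w6','w18'): cents(f)
E
```

```text
w6 [[210.6, 139.7], [295.0, 133.9], [205.1, 89.1], [293.6, 82.9]]
[[ 42.  -21.2]
 [-39.3 -23.8]
 [ 40.5  25.7]
 [-40.9  23.2]] [0.59735355 0.96309608]
[-148.18  -28.15   31.77  151.8 ]
w18 [[211.8, 142.6], [297.6, 137.2], [206.2, 91.2], [296.4, 85.3]]
[[ 42.  -21.2]
 [-39.2 -23.7]
 [ 40.4  25.7]
 [-40.9  23.1]] [0.59321165 0.96145172]
[-148.17  -28.21   31.81  151.85]
```

```bash
python3 -c "
from bench import *
print(job_done())"
```

```text
the job is handed in; nothing more can be done
None
```

I turned the disc against the bar, tightened the nut until the wrench clicked, and laid the wrench back on the mat. The job was handed in at about 22 s of the 64 s allowed; it reported no verdict.

- **Disc:** I turned it about 80° clockwise by its stud. The bar face measured about 59 mm from the spindle (home is 60 mm). The disc's rings read about 1.8° (0.03 rad) off square, against the 0.08 rad limit. The stud's bearing read only about 0.5° off. The rings gave the same angle before and after tightening, so the disc did not shift.
- **Nut and click:** In the last picture the nut's sides are parallel to the fixture to within about 0.5°, so it is tight. The force on the grip levelled off at about 8–9 N when the wrench gave. I estimate the handle bent about 0.15–0.2 rad. That comes from the wrist angle and force, not from a direct view of the joint.
- **Wrench:** It lies straight and flat on the mat in the picture taken after I let go.
- **Bystanders:** The arm was never moved near them and no contact showed in the forces, but I did not measure their positions again at the end.

My first grip on the wrench was too shallow, so I opened, went 8 mm lower and gripped again before lifting.

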